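# Load the slide-out welding pallet and dock it again

## Task

Load the welding jig: reach down through the round hole in its yellow spatter guard with the release pin to trip the hidden catch, so that the pallet springs out, then lay every steel tab from the bench flat into a nest of its own on the pallet and hold each one down with a T-bolt from the rack, dropped through the slots and turned a quarter turn to lock. Finally push the pallet fully home until the catch holds it, with the release pin back in its stand and any spare T-bolts left in the rack. Do not disturb the other tools on the bench.

Things in the scene. Friction and masses are not known exactly. Their poses are not given: they have to be found in the camera images.
- jig: blue fixed welding jig, base 262 x 320 mm (x -150 to +112); origin under it on the bench, x away from its front, z up. Side rails 43 mm high. A copper torch-guide bar on two posts crosses above x 0 to 30 mm, 120 to 132 mm up, so a docked pallet cannot be loaded. Behind it the spatter guard: grey box, x 50 to 114, y -67 to 67 mm, yellow top at 98 mm.
- hole (a point): centre of the mouth of the round access hole, 14 mm wide, chamfered, in the guard's yellow top (8 mm thick), 98 mm above the bench; axes as the jig's. The catch's pad (18 x 18 mm) lies straight below, 28 mm under the mouth.
- catch (a joint): hidden spring catch, its pad pressed straight down: 0 up (holding), 0.011 m fully down; 3 N to start, 8.5 N at the bottom. At 8 mm the docked pallet is let go and springs out; press to the bottom. It rises by itself when the pin is withdrawn; the pallet pushed home presses it down and slips past it.
- pallet (a joint): pallet's travel out, along the jig's -x (m): 0 docked, held by the catch (rests within 1 mm), 0.085 fully out. A spring pushes it out (5 N docked, 2 N when out). To dock it push it past 0 to its stop at -0.004 so that the catch can rise (up to about 15 N); let go, it settles back to about 0.
- nest0 (a point): middle of the right (-y) nest, on top of the pallet's aluminium deck, 45 mm above the bench; axes as the jig's; moves with the pallet. A slot 37 (x) x 13 mm (y) goes through the deck, 10 mm thick, free room below. Six round-topped dowels (6 mm thick, 8 mm high), centred at x +-37, y 0 and x +-22, y +-29 mm, hold a tab lying along x with 2 mm play all round.
- nest1 (a point): the same for the middle nest; nests are 90 mm apart along y
- nest2 (a point): the same for the left (+y) nest
- push (a point): front face of the pallet's red upright push plate (160 mm long in y, 6 mm thick, from 41 to 75 mm above the bench), middle, 60 mm above the bench and 71 mm in front of the nests' middle line; push it along the jig's +x with closed fingers to dock the pallet.
- rack: dark steel rack for the T-bolts, 210 x 60 mm, fixed; origin under its middle on the bench, x lengthwise. Its top is at 45 mm, with three slots 40 mm (along x) by 15 mm at x -66, 0 and +66 mm, open below.
- bolt0: loose T-bolt, 0.12 kg, upright in the rack. Origin: middle of the underside of its round shoulder (30 mm wide, 6 thick). Below it a shaft 9 mm thick, and a T-head 32 (x) x 9 mm (y) from -24 to -32 mm. Above it a neck 12 mm thick, and a red handle bar 44 (x) x 12 mm (y) from +22 to +44 mm, parallel to the head; pinch the bar across its 12 mm.
- bolt1: another T-bolt, the same. A T-bolt drops through the slots of tab and nest with its x along them, until its shoulder lies on the tab (origin 12 mm above the nest point).
- bolt2: another T-bolt, the same. Turned 90 degrees about z, either way, its head lies across the slot beneath the deck; it turns freely, with light friction at the shoulder.
- tab0: loose flat steel weld tab, 64 (x) x 48 (y) x 12 mm, about 0.2 kg, with a slot 44 (x) x 18 mm (y) through its middle; origin: middle of its underside. Lies on the bench at the start; two or three tabs are there (absent ones read None). The same turned half round; pinch it across its 48 mm.
- tab1: another tab, the same
- tab2: another tab, the same
- stand_hole (a point): centre of the 14 mm hole in the top of the release pin's small square steel stand, 95 mm above the bench (top plate 70 x 70 mm, 15 mm thick, open below); z up
- pin: loose release pin, 0.09 kg: yellow square grip 20 x 20 mm from +5 to +45 mm over a collar (24 mm wide, 5 mm thick), steel shaft 8 mm thick below it with a rounded tip 80 mm below the origin. Origin: middle of the collar's underside, z up. At the start it hangs upright in the stand, its collar on the stand's top.
- hammer: hammer lying on the bench, about 260 mm long; leave alone
- brush: brush lying on the bench, about 170 mm long; leave alone
- tape: yellow tape measure, 66 x 36 x 62 mm; leave alone
- magnet: red welding magnet, a flat triangle of about 80 mm, 18 mm high; leave alone
- spray: spray can, 60 mm wide, 190 mm tall; leave alone
- pliers: pliers with red handles, about 165 mm long; leave alone
- timber: timber offcut, 150 x 88 x 38 mm; leave alone

How it is judged:
On the way, in this order (a step that is already met when the one before it is completed fails the run):
1. the release pin, reaching down through the access hole, presses the hidden catch (value of joint catch above 0.004 m and contact force between pin and jig above 1 N and horizontal distance between pin and hole below 0.02 m and z of pin in the frame of hole below 0.055 m).
2. the pallet has sprung out to the front (value of joint pallet above 0.075 m), for 0.2 s.
3. with the pallet out, every tab lies flat in a nest of its own under a T-bolt turned a quarter turn (((distance between tab0 and nest0 below 0.005 m and angle between the x axis of tab0 and the x axis of nest0, either way round below 0.15 rad) or (distance between tab0 and nest1 below 0.005 m and angle between the x axis of tab0 and the x axis of nest1, either way round below 0.15 rad) or (distance between tab0 and nest2 below 0.005 m and angle between the x axis of tab0 and the x axis of nest2, either way round below 0.15 rad)) and ((horizontal distance between bolt0 and tab0 below 0.014 m and height (world z) of bolt0 between 0.054 and 0.0605 m and angle between the x axis of bolt0 and the y axis of tab0, either way round below 0.35 rad) or (horizontal distance between bolt1 and tab0 below 0.014 m and height (world z) of bolt1 between 0.054 and 0.0605 m and angle between the x axis of bolt1 and the y axis of tab0, either way round below 0.35 rad) or (horizontal distance between bolt2 and tab0 below 0.014 m and height (world z) of bolt2 between 0.054 and 0.0605 m and angle between the x axis of bolt2 and the y axis of tab0, either way round below 0.35 rad)) and ((distance between tab1 and nest0 below 0.005 m and angle between the x axis of tab1 and the x axis of nest0, either way round below 0.15 rad) or (distance between tab1 and nest1 below 0.005 m and angle between the x axis of tab1 and the x axis of nest1, either way round below 0.15 rad) or (distance between tab1 and nest2 below 0.005 m and angle between the x axis of tab1 and the x axis of nest2, either way round below 0.15 rad)) and ((horizontal distance between bolt0 and tab1 below 0.014 m and height (world z) of bolt0 between 0.054 and 0.0605 m and angle between the x axis of bolt0 and the y axis of tab1, either way round below 0.35 rad) or (horizontal distance between bolt1 and tab1 below 0.014 m and height (world z) of bolt1 between 0.054 and 0.0605 m and angle between the x axis of bolt1 and the y axis of tab1, either way round below 0.35 rad) or (horizontal distance between bolt2 and tab1 below 0.014 m and height (world z) of bolt2 between 0.054 and 0.0605 m and angle between the x axis of bolt2 and the y axis of tab1, either way round below 0.35 rad)) and ((distance between tab2 and nest0 below 0.005 m and angle between the x axis of tab2 and the x axis of nest0, either way round below 0.15 rad) or (distance between tab2 and nest1 below 0.005 m and angle between the x axis of tab2 and the x axis of nest1, either way round below 0.15 rad) or (distance between tab2 and nest2 below 0.005 m and angle between the x axis of tab2 and the x axis of nest2, either way round below 0.15 rad)) and ((horizontal distance between bolt0 and tab2 below 0.014 m and height (world z) of bolt0 between 0.054 and 0.0605 m and angle between the x axis of bolt0 and the y axis of tab2, either way round below 0.35 rad) or (horizontal distance between bolt1 and tab2 below 0.014 m and height (world z) of bolt1 between 0.054 and 0.0605 m and angle between the x axis of bolt1 and the y axis of tab2, either way round below 0.35 rad) or (horizontal distance between bolt2 and tab2 below 0.014 m and height (world z) of bolt2 between 0.054 and 0.0605 m and angle between the x axis of bolt2 and the y axis of tab2, either way round below 0.35 rad)) and value of joint pallet above 0.06 m), for 0.2 s.
4. the pallet is pushed home and the catch has sprung back behind it (value of joint pallet below 0.004 m and value of joint catch below 0.002 m), for 0.3 s.
At the end, for the whole second after the job is handed in: Pallet docked (under 4 mm), catch up (under 2 mm); each tab flat in its own nest (5 mm, 0.15 rad), a T-bolt through it with its shoulder on the tab (3 mm), within 0.35 rad of square to the slot; spare bolts in the rack; pin upright in its stand (6 mm); all at rest (all of step 4 and ((distance between tab0 and nest0 below 0.005 m and angle between the x axis of tab0 and the x axis of nest0, either way round below 0.15 rad) or (distance between tab0 and nest1 below 0.005 m and angle between the x axis of tab0 and the x axis of nest1, either way round below 0.15 rad) or (distance between tab0 and nest2 below 0.005 m and angle between the x axis of tab0 and the x axis of nest2, either way round below 0.15 rad)) and ((horizontal distance between bolt0 and tab0 below 0.014 m and height (world z) of bolt0 between 0.054 and 0.0605 m and angle between the x axis of bolt0 and the y axis of tab0, either way round below 0.35 rad) or (horizontal distance between bolt1 and tab0 below 0.014 m and height (world z) of bolt1 between 0.054 and 0.0605 m and angle between the x axis of bolt1 and the y axis of tab0, either way round below 0.35 rad) or (horizontal distance between bolt2 and tab0 below 0.014 m and height (world z) of bolt2 between 0.054 and 0.0605 m and angle between the x axis of bolt2 and the y axis of tab0, either way round below 0.35 rad)) and ((distance between tab1 and nest0 below 0.005 m and angle between the x axis of tab1 and the x axis of nest0, either way round below 0.15 rad) or (distance between tab1 and nest1 below 0.005 m and angle between the x axis of tab1 and the x axis of nest1, either way round below 0.15 rad) or (distance between tab1 and nest2 below 0.005 m and angle between the x axis of tab1 and the x axis of nest2, either way round below 0.15 rad)) and ((horizontal distance between bolt0 and tab1 below 0.014 m and height (world z) of bolt0 between 0.054 and 0.0605 m and angle between the x axis of bolt0 and the y axis of tab1, either way round below 0.35 rad) or (horizontal distance between bolt1 and tab1 below 0.014 m and height (world z) of bolt1 between 0.054 and 0.0605 m and angle between the x axis of bolt1 and the y axis of tab1, either way round below 0.35 rad) or (horizontal distance between bolt2 and tab1 below 0.014 m and height (world z) of bolt2 between 0.054 and 0.0605 m and angle between the x axis of bolt2 and the y axis of tab1, either way round below 0.35 rad)) and ((distance between tab2 and nest0 below 0.005 m and angle between the x axis of tab2 and the x axis of nest0, either way round below 0.15 rad) or (distance between tab2 and nest1 below 0.005 m and angle between the x axis of tab2 and the x axis of nest1, either way round below 0.15 rad) or (distance between tab2 and nest2 below 0.005 m and angle between the x axis of tab2 and the x axis of nest2, either way round below 0.15 rad)) and ((horizontal distance between bolt0 and tab2 below 0.014 m and height (world z) of bolt0 between 0.054 and 0.0605 m and angle between the x axis of bolt0 and the y axis of tab2, either way round below 0.35 rad) or (horizontal distance between bolt1 and tab2 below 0.014 m and height (world z) of bolt1 between 0.054 and 0.0605 m and angle between the x axis of bolt1 and the y axis of tab2, either way round below 0.35 rad) or (horizontal distance between bolt2 and tab2 below 0.014 m and height (world z) of bolt2 between 0.054 and 0.0605 m and angle between the x axis of bolt2 and the y axis of tab2, either way round below 0.35 rad)) and ((x of bolt0 in the frame of rack between -0.09 and 0.09 m and y of bolt0 in the frame of rack between -0.012 and 0.012 m and z of bolt0 in the frame of rack between 0.041 and 0.049 m) or distance between bolt0 and nest0 below 0.017 m or distance between bolt0 and nest1 below 0.017 m or distance between bolt0 and nest2 below 0.017 m) and ((x of bolt1 in the frame of rack between -0.09 and 0.09 m and y of bolt1 in the frame of rack between -0.012 and 0.012 m and z of bolt1 in the frame of rack between 0.041 and 0.049 m) or distance between bolt1 and nest0 below 0.017 m or distance between bolt1 and nest1 below 0.017 m or distance between bolt1 and nest2 below 0.017 m) and ((x of bolt2 in the frame of rack between -0.09 and 0.09 m and y of bolt2 in the frame of rack between -0.012 and 0.012 m and z of bolt2 in the frame of rack between 0.041 and 0.049 m) or distance between bolt2 and nest0 below 0.017 m or distance between bolt2 and nest1 below 0.017 m or distance between bolt2 and nest2 below 0.017 m) and horizontal distance between pin and stand_hole below 0.006 m and z of pin in the frame of stand_hole between -0.003 and 0.005 m and angle between pin's own z axis and vertical below 0.12 rad and linear speed of each of tab0, tab1, tab2, bolt0, bolt1, bolt2, pin below 0.02 m/s); the robot touches nothing.
It fails at once if another tool or object on the bench is knocked more than 3 cm aside (distance of any of hammer, brush, tape, magnet, spray, pliers, timber from where it was at the start of the episode above 0.03 m).
Of tab0, tab1, tab2 only 2 to 3 are there at a start; the rules pass over those that are not, and their reading is None.
At some moment in a run one of tab0, tab1, tab2 may be knocked a few centimetres aside while the robot is not near it.
It also fails if it takes over 210 s, if anything falls off the work surface, if the arm or the gripper's body presses on something with over 40 N, if the wrist force passes 120 N, or if a joint passes its speed limit or range.

## Robot

A 6-joint arm with a two-finger parallel gripper is mounted at the origin on the work surface. World frame = base frame: x ahead of the robot, y to its left, z up, the work surface at z = 0. Lengths are in m, angles in rad, forces in N, time in s.
With the tool pointing down it reaches from about 0.375 to 0.925 m from the base axis. Payload 5.7 kg.
Tool frame: the origin (TCP) lies at the very end of the fingers, on their centre line; the grasp point (between the pads) lies 19 mm behind it (manip.tcp_to_grasp is the distance from the TCP to the grasp point, in m); z points along the fingers, y is the line along which they close (so a half turn about z gives the same grasp; the last joint's range is limited). The gripper opens to 85 mm and grips with 20 to 120 N. Pads are 22 mm wide; open, the fingers measure 114 mm over their backs; the gripper's body (76 mm by 85 mm) begins 54 mm behind the grasp point. The pads swing forward as they close: fully open they stand 13 mm farther back than shut.
Start: joints at [1.113, 0.359, 1.51, -0, 1.272, -0.115], TCP at [0.202, 0.565, 0.231] pointing down, gripper open.
Joint ranges: [-2.97, 2.97], [-1.01, 2.36], [0.21, 2.38], [-0.96, 4.11], [0.2, 2.71], [-2.98, 2.98]. Speed limits (rad/s): [2.39, 2.39, 3.14, 3.14, 3.14, 3.14].

## Interface

Orientations are given as [roll, pitch, yaw] about the fixed x, y, z axes, in that order (R = Rz(yaw) Ry(pitch) Rx(roll)).
In Python, from station import manip, imaging gives the robot as it stands.
- The arm moves only by the tool arm_command, never from a script. Its argument "commands" is a list of rows, each a list of 3 entries, a list of its own where there are three numbers: the shift along the tool's x, y, z scaled (see below), then the turn, a rotation vector about the tool's x, y, z scaled (see below), then the closure, from 0 (fully open) to 1 (shut). A call has exactly 10 rows; each row shifts and turns the commanded pose from where the row before left it, along the tool's axes as they then stand; what a row does not reach is not made up. The controller multiplies each number of a shift by 150 mm and each number of a turn by 180 degrees. A row lasts 1/10 s, in which the tool goes at most 50 mm and 8.59 degrees, less where a joint would pass 70% of its speed; a pose out of reach is approached as far as the arm can. A call with a number of a shift or a turn outside -1 to 1 is refused whole. A call with a gripper value outside its range is refused whole. The fingers move at their own pace and stop on an object; "newtons" is the grip in N (left out, the last holds). Time passes only in rows, so rows that do not move let the fingers close, or fill a call up. It gives the time, the measured TCP pose, the force, the opening and the grip force at its end, in the units of the state.
- manip.observe(): the state, without advancing time (a new reading comes with each control period).
- imaging.read_camera(name): name is "scene" or "top" or "wrist"; returns a dict with "img" (420x560x3 uint8, red, green, blue), "depth" (420x560 float32, m along the optical axis (not along the pixel's ray), 0 where there is no reading), "fx", "fy", "cx", "cy" (pixels), "k1" (the pictures are not rectified: a ray, as slopes to the right and down, at radius r is drawn at 1 + k1 r^2 times it, then the intrinsics apply), "R" (3x3) and "t" (3): a world point X has camera coordinates R X + t. Camera axes: x right, y down, z forward; pixel columns grow to the right and rows downward; lengths in m; the calibration is good to about 2 mm. A picture is of the moment at which its call begins.
- manip.hand_in(): hands the job in; it is judged then, once.
The state is a dict: "time": time; "joint_pos": joint angles; "qvel": joint speeds; "joint_torque": joint torques, N m; "tcp_pos": TCP position; "eef_rot": TCP orientation; "contact_force": force on the tool from outside, world axes, zero at the start; "moment": the same for the moment, N m; "grip_width": finger opening in m; "grip_force": force on a finger pad.
Only numpy, scipy, OpenCV 4.12 (cv2) and the standard library are available. Lean on these libraries where they do the work, as an engineer would, in place of code of your own. Each camera call takes 0.05 s, during which the arm holds its last target. There are 200 camera calls.

## Working session

There is one attempt and no reset: what is moved stays moved. The work goes in short steps, Python scripts to look and compute and a tool call to move; the robot and the scene stay as the last step left them, time stands still between calls to the robot, and variables do not carry over. Pictures are saved under pics/ and viewed, at most 14 in all, crops included, and the job is handed in when it is done.

Besides the shell and the picture viewer there is one more tool, called after "Request:" by a JSON object that holds its "fn" and its "kwargs", one argument or row to a line. arm_command: Moves the arm, as the interface text tells. Its arguments: {"type":"object","properties":{"commands":{"type":"array"},"newtons":{"type":"number"}},"required":["commands"]}

```bash
mkdir -p pics; cat > h.py <<'E'
import numpy as np, cv2
from station import manip, imaging
def cam(n):
    d=imaging.read_camera(n); return d
def save(d,f,box=None):
    im=d['img'][:,:,::-1]
    if box: im=im[box[1]:box[3],box[0]:box[2]]
    s=min(800/im.shape[1],600/im.shape[0]); cv2.imwrite('pics/'+f,cv2.resize(im,None,fx=s,fy=s,interpolation=cv2.INTER_CUBIC))
def rays(d,px):
    px=np.atleast_2d(px).astype(float)
    xd=(px[:,0]-d['cx'])/d['fx']; yd=(px[:,1]-d['cy'])/d['fy']
    x,y=xd.copy(),yd.copy()
    for _ in range(20):
        s=1+d['k1']*(x*x+y*y); x,y=xd/s,yd/s
    return np.c_[x,y,np.ones_like(x)]
def onplane(d,px,z):
    R=np.array(d['R']);t=np.array(d['t']); c=-R.T@t; v=rays(d,px)@R
    return c+v*((z-c[2])/v[:,2])[:,None]
def cloud(d):
    h,w=d['depth'].shape; u,v=np.meshgrid(np.arange(w),np.arange(h))
    r=rays(d,np.c_[u.ravel(),v.ravel()]); p=r*d['depth'].reshape(-1,1)
    P=(p-np.array(d['t']))@np.array(d['R']); P[d['depth'].ravel()<=0]=np.nan
    return P.reshape(h,w,3)
def proj(d,X):
    p=np.atleast_2d(X)@np.array(d['R']).T+np.array(d['t']); x=p[:,0]/p[:,2];y=p[:,1]/p[:,2]
    s=1+d['k1']*(x*x+y*y); return np.c_[x*s*d['fx']+d['cx'],y*s*d['fy']+d['cy']]
E
python3 - <<'E'
from h import *
for n in('top','scene'):
    d=cam(n); save(d,n+'0.png'); print(n,d['fx'],d['k1'],-np.array(d['R']).T@np.array(d['t']))
s=manip.observe(); print(s['time'],s['tcp_pos'],s['eef_rot'],s['contact_force'],s['grip_width'])
E
```

```text
top 423.32338650637246 0.014768792481160834 [0.2759205  0.04768988 1.21195095]
scene 391.1842819140543 -0.100467922527031 [ 1.06487147 -0.26969519  0.96243017]
0.1 [0.20142083 0.56453531 0.23053431] [-3.13994842e+00 -1.54221070e-04  2.79880640e+00] [-0.26065794  0.30373649 -0.03512077] 0.08560055487139633
```

View pics/top0.png

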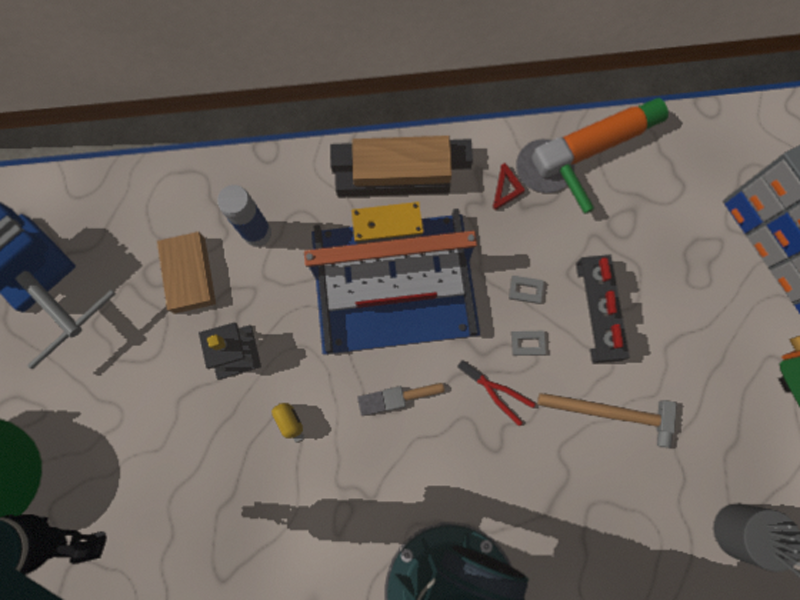

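View pics/scene0.png

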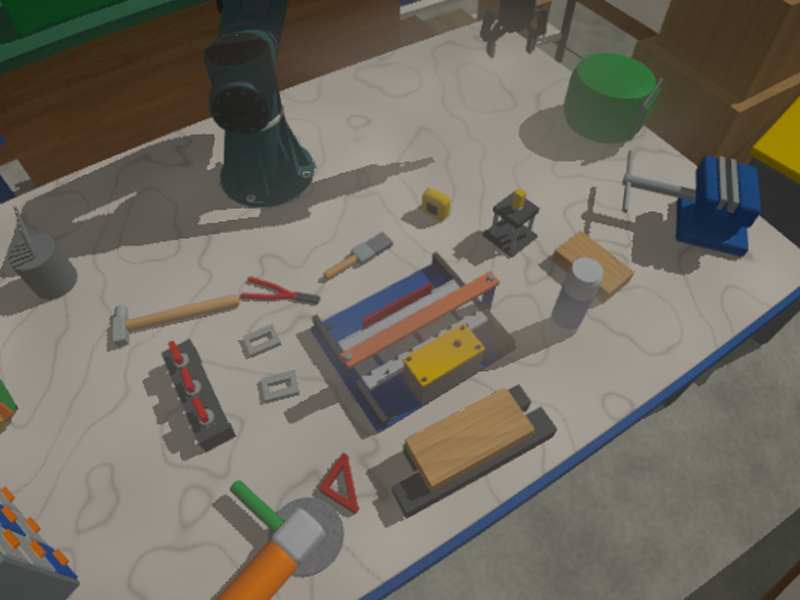

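The top view shows the jig at about (395,280), with its yellow guard and a dark hole near (371,224). It also shows the pin stand at (228,348), the rack with 3 red bolts at (603,308), and two tabs at (527,289) and (529,343). The scene view agrees. Next I'll take coarse positions.

```bash
cat >> h.py <<'E'
def blobs(m,amin):
    n,l,s,c=cv2.connectedComponentsWithStats(m.astype(np.uint8)); 
    return [(c[i],s[i,4],np.argwhere(l==i)[:,::-1]) for i in range(1,n) if s[i,4]>=amin]
def rect(P):
    (c,wh,a)=cv2.minAreaRect((P[:,:2]*1000).astype(np.float32)); 
    if wh[0]<wh[1]: wh=wh[::-1]; a+=90
    return np.round(c,1),np.round(wh,1),round((a+90)%180-90,1)  # long side angle
def hsv(d): return cv2.cvtColor(d['img'],cv2.COLOR_RGB2HSV)
def yellow(d): h=hsv(d); return (h[...,0]>18)&(h[...,0]<35)&(h[...,1]>150)&(h[...,2]>90)
def red(d): h=hsv(d); return ((h[...,0]<6)|(h[...,0]>172))&(h[...,1]>150)&(h[...,2]>70)
E
python3 - <<'E'
from h import *
for n in('top','scene'):
    d=cam(n); C=cloud(d)
    for nm,f,z in(('yel',yellow,.098),('red',red,.089)):
        for c,a,px in blobs(f(d),12):
            P=C[px[:,1],px[:,0]]; zz=np.nanmedian(P[:,2])
            print(n,nm,np.round(c),a,'zdepth',round(zz,3),'rect',*rect(onplane(d,px,zz)))
    h=hsv(d)
    m=(C[...,2]>.006)&(C[...,2]<.02)&(h[...,1]<60)&(C[...,0]>.3)
    for c,a,px in blobs(m,40):
        if a<500: print(n,'tab?',np.round(c),a,rect(onplane(d,px,.012)))
E
```

```text
top yel [271. 155.] 994 zdepth 0.097 rect [696.5  44.8] [132.6  64.4] -89.1
top yel [149. 238.] 50 zdepth 0.139 rect [487.5 378.7] [18.4 17.9] -2.0
top yel [199. 294.] 238 zdepth 0.06 rect [338.8 275.6] [61. 28.] 22.9
top red [355. 130.] 231 zdepth 0.017 rect [ 779.7 -201.6] [75.  72.3] -63.7
top red [423. 188.] 87 zdepth 0.087 rect [ 557.5 -363.5] [45.6 16.3] -1.3
top red [277. 208.] 82 zdepth 0.074 rect [546.  43.] [150.4   4.4] -89.1
top red [427. 211.] 90 zdepth 0.087 rect [ 490.5 -361.7] [41.8 16.2] -6.2
top red [432. 235.] 99 zdepth 0.087 rect [ 425.8 -362.1] [43.4 16.7] -3.6
top red [352. 277.] 255 zdepth 0.011 rect [ 345.2 -152.2] [115.7  50. ] 38.2
top tab? [375. 119.] 405 (array([ 814.3, -288. ]), array([124. ,  92.5]), 9.0)
top tab? [303. 134.] 40 (array([783.6, -56.5]), array([72.9,  6.5]), 83.7)
top tab? [248. 136.] 50 (array([796.9, 105.4]), array([76.2,  8.5]), 87.6)
top tab? [183. 168.] 42 (array([714.1, 313.4]), array([56.9, 25. ]), -73.4)
top tab? [538. 186.] 62 (array([ 552.9, -721.4]), array([73.5, 12.9]), 25.0)
top tab? [368. 202.] 280 (array([ 550.7, -222.5]), a
[... 1511 characters left out ...]
 237.] 292 (array([ 447. , -211.8]), array([65. , 53.4]), 84.8)
scene tab? [230. 247.] 183 (array([ 553.4, -110.2]), array([161.3,  12.9]), 0.9)
scene tab? [343. 241.] 384 (array([691.1, 159.3]), array([84.3, 79.3]), -89.2)
scene tab? [285. 273.] 377 (array([695.3,  12.6]), array([209.2,  77.7]), 84.8)
scene tab? [195. 270.] 327 (array([ 557.4, -224.4]), array([65.6, 52.1]), 74.0)
scene tab? [153. 309.] 60 (array([ 600. , -366.1]), array([59.8,  8.5]), 86.1)
scene tab? [350. 325.] 99 (array([899. ,  37.3]), array([220.1,   4.2]), 86.3)
scene tab? [295. 354.] 41 (array([ 886.9, -117. ]), array([76.7, 18.6]), 70.8)
scene tab? [ 49. 413.] 45 (array([ 709.7, -681.4]), array([35.4, 11.1]), -58.5)
```

Request:
{"fn": "arm_command", "kwargs": {
  "commands": [
    [[0,0,0],[0,0,-0.036],0],
    [[0,0,0],[0,0,-0.036],0],
    [[0,0,0],[0,0,-0.037],0],
    [[-0.27,-0.17,-0.067],[0,0,0],0],
    [[-0.27,-0.17,-0.067],[0,0,0],0],
    [[-0.27,-0.17,-0.067],[0,0,0],0],
    [[-0.27,-0.17,-0.067],[0,0,0],0],
    [[-0.27,-0.17,-0.067],[0,0,0],0],
    [[-0.27,-0.17,-0.067],[0,0,0],0],
    [[0,0,0],[0,0,0],0]
  ]
}}

```text
time: 1.2
tcp_pos: [0.4505, 0.4092, 0.2929]
eef_rot: [3.142, 0.005, 3.136]
contact_force: [-0.7, 0.7, -0.7]
grip_width: 0.0853
grip_force: 0.0
```

```bash
python3 - <<'E'
from h import *
d=cam('wrist'); save(d,'w1.png'); s=manip.observe(); print(s['tcp_pos'],s['eef_rot'])
R=np.array(d['R']);print(d['fx'],d['k1'],-R.T@np.array(d['t']),R[2])
C=cloud(d)
for c,a,px in blobs(yellow(d),40):
    P=C[px[:,1],px[:,0]]; zz=np.nanmedian(P[:,2]); print(np.round(c),a,zz,rect(onplane(d,px,zz)))
E
```

```text
[0.44745668 0.41045938 0.29205869] [3.14117511e+00 1.49545029e-03 3.13673167e+00]
335.91686378645625 0.020429199385659954 [0.3836055  0.40907282 0.43513337] [ 0.26652954 -0.00138266 -0.96382576]
[159.  75.] 2397 0.059564691564784444 (array([342.9, 282.2]), array([67.9, 41.3]), 23.3)
[252. 232.] 534 0.13927679931764422 (array([485. , 379.9]), array([27. , 24.3]), 14.6)
```

View pics/w1.png

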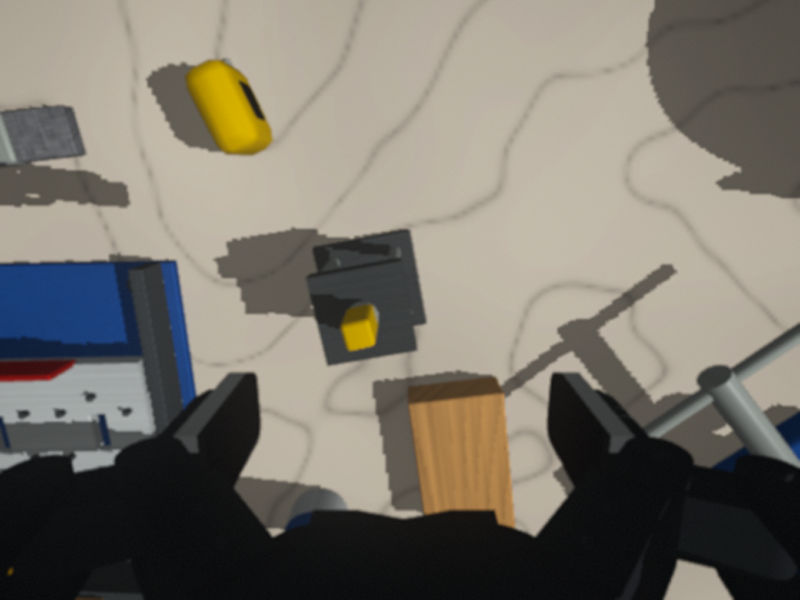

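The wrist view shows the pin grip at (360,327) on the stand plate, with the timber below it and the jig corner at left. Next I'll move over the guard to see the hole.

```bash
python3 - <<'E'
from h import *
d=cam('wrist');C=cloud(d);Z=C[...,2]
box=np.zeros(Z.shape,bool);box[200:260,215:300]=1
for lo,hi,z in((.136,.145,.140),(.088,.099,.095)):
    px=np.argwhere((Z>lo)&(Z<hi)&box)[:,::-1]; P=onplane(d,px,z); print(len(px),rect(P),P.mean(0),np.nanmedian(Z[px[:,1],px[:,0]]))
im=hsv(d)
print(im[222:250,252,2], im[222:250,252,0])
E
```

```text
420 (array([488.3, 378.9]), array([20.1, 19.9]), 14.7) [0.48837688 0.37893463 0.14      ] 0.13962984235223155
2935 (array([490.5, 378.7]), array([70.2, 67.3]), -79.8) [0.49131351 0.37845687 0.095     ] 0.0949805958549412
[ 85  85  86  86  89 108 138 164 183 195 198 199 198 197 197 196 197 198
 197 197 197 196 197 195 183 151 100  65] [23 23 23 23 23 23 24 24 24 24 24 24 24 25 25 24 25 24 25 24 24 24 25 25
 24 23 21 30]
```

Request:
{"fn": "arm_command", "kwargs": {
  "commands": [
    [[-0.157,-0.267,0],[0,0,0],0],
    [[-0.157,-0.267,0],[0,0,0],0],
    [[-0.157,-0.267,0],[0,0,0],0],
    [[-0.157,-0.267,0],[0,0,0],0],
    [[-0.157,-0.267,0],[0,0,0],0],
    [[-0.157,-0.267,0],[0,0,0],0],
    [[-0.157,-0.267,0],[0,0,0],0],
    [[-0.157,-0.267,0],[0,0,0],0],
    [[-0.157,-0.267,0],[0,0,0],0],
    [[0,0,0],[0,0,0],0]
  ]
}}

```text
time: 2.3
tcp_pos: [0.6583, 0.0479, 0.2905]
eef_rot: [-3.139, 0.0, 3.138]
contact_force: [-0.4, 1.3, -0.6]
grip_width: 0.0849
grip_force: 0.0
```

```bash
python3 - <<'E'
from h import *
d=cam('wrist'); save(d,'w2.png'); s=manip.observe(); print(s['tcp_pos'],s['eef_rot'])
C=cloud(d)
for c,a,px in blobs(yellow(d),40):
    P=C[px[:,1],px[:,0]]; zz=np.nanmedian(P[:,2]); print(np.round(c),a,zz,rect(onplane(d,px,zz)))
E
```

```text
[0.65673412 0.05054752 0.29050802] [ 3.14156383e+00 -1.43311890e-03  3.13921358e+00]
[280. 222.] 7475 0.09791540804196651 (array([697.7,  44.8]), array([134.9,  65.4]), -89.1)
```

View pics/w2.png

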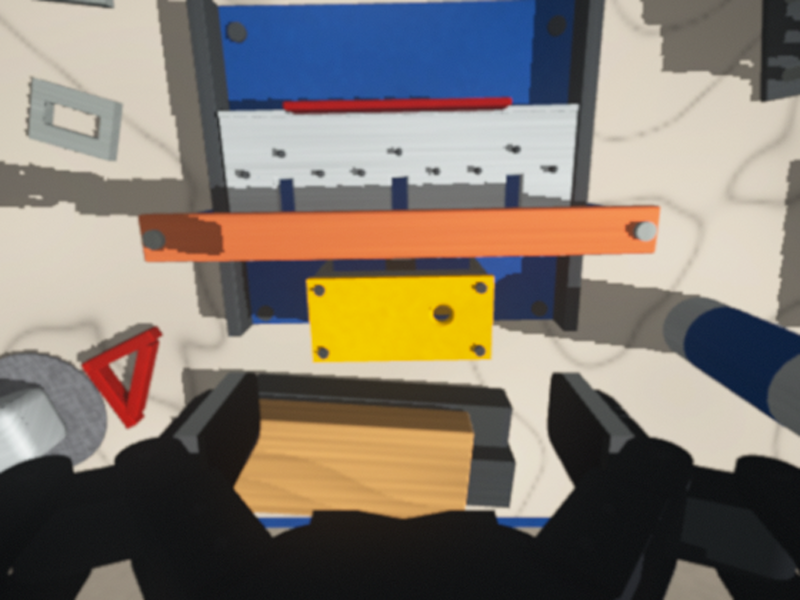

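The wrist view shows the hole at (443,314) in the yellow guard, with four corner screws; two pallet slots are visible. I'll compute the hole centre.

```bash
python3 - <<'E'
from h import *
d=cam('wrist'); m=yellow(d).astype(np.uint8)
cs,_=cv2.findContours(m,cv2.RETR_EXTERNAL,cv2.CHAIN_APPROX_NONE); c=max(cs,key=cv2.contourArea)
f=np.zeros_like(m); cv2.drawContours(f,[c],-1,1,-1); f=cv2.erode(f,np.ones((3,3)))
for cc,a,px in blobs((f>0)&(m==0),10):
    P=onplane(d,px,.098); print(cc,a,rect(P),P.mean(0))
h=hsv(d); o=(h[...,0]>5)&(h[...,0]<16)&(h[...,1]>150)
b=max(blobs(o,100),key=lambda b:b[1]); print('bar',rect(onplane(d,b[2],.132)))
C=cloud(d)
for cc,a,px in blobs(red(d),30): print('red',cc,a,np.nanmedian(C[px[:,1],px[:,0],2]),rect(onplane(d,px,.075)))
E
```

```text
[333.375 203.05 ] 40 (array([674.4, 102.7]), array([6.8, 6.5]), 46.9) [0.67437877 0.10257069 0.098     ]
[219.925 204.8  ] 40 (array([676.3, -14. ]), array([6.4, 6.3]), -0.1) [ 0.6761052  -0.01407433  0.098     ]
[305.89130435 222.80434783] 46 (array([695.7,  74.8]), array([10.5,  5.3]), 82.5) [0.69560071 0.0747064  0.098     ]
[332.27027027 246.89189189] 37 (array([722.6, 102.9]), array([6.9, 6.4]), 2.2) [0.72246824 0.10323175 0.098     ]
[222.83333333 248.5       ] 36 (array([724.2, -13.2]), array([6.5, 5.7]), 89.9) [ 0.72416287 -0.01333801  0.098     ]
bar (array([631.8,  43.9]), array([319.8,  30.4]), -89.2)
red [273.00733272  75.12007333] 1091 0.07451507017540546 (array([549. ,  42.4]), array([157.8,   6.8]), -89.1)
red [ 85.23573923 264.03783469] 1718 0.017538069377692134 (array([ 754.1, -164.5]), array([71.5, 63.1]), -62.8)
```

```bash
python3 - <<'E'
from h import *
d=cam('wrist'); V=d['img'][...,0].astype(int); s=V[207:234,296:326]; med=np.median(s); print(med)
for th in(.7,.8,.88):
    m=np.zeros(V.shape,bool); m[207:234,296:326]=s<th*med
    for cc,a,px in blobs(m,20):
        P=onplane(d,px,.098); print(th,cc,a,rect(P),P.mean(0))
for r in V[209:232:1,298:324]: print(*r)
E
```

```text
240.0
0.7 [305.32575758 222.26515152] 132 (array([693.9,  75.9]), array([13.8, 12.5]), 62.7) [0.69398476 0.07591721 0.098     ]
0.8 [305.47058824 222.18954248] 153 (array([694.3,  76.1]), array([14.3, 13.6]), 0.8) [0.69390383 0.07606713 0.098     ]
0.88 [305.52906977 222.37790698] 172 (array([694. ,  76.4]), array([15.4, 14.2]), 44.5) [0.69411088 0.07613183 0.098     ]
242 243 243 243 242 242 242 242 242 242 241 241 240 241 241 242 242 241 242 241 242 242 242 242 243 242
243 242 242 242 242 242 242 242 242 241 241 241 241 241 241 241 241 241 241 241 242 242 242 242 242 241
242 242 242 242 242 241 242 241 241 241 241 241 241 241 241 241 241 241 241 241 241 242 241 242 241 241
241 242 242 241 241 241 242 241 242 241 241 240 241 241 240 241 241 241 241 241 241 241 241 241 241 241
241 241 241 241 241 241 241 240 241 241 240 240 240 240 240 241 241 241 241 242 241 241 241 240 240 240
241 241 241 240 240 239 237 236 237 237 237 238 240 240 240 240 241 241 241 242 241 241 241 240 239 239
240 241 240 238 233 226 220 215 215 221 227 232 236 239 240 240 240 241 241 241 241 241 240 240 239 239

[... 931 characters left out ...]
65 62 61 62 68 79 95 116 130 151 189 227 237 239 239 240 240 239 239 239 239 239
244 231 186 135 104 90 87 91 96 108 124 135 146 170 208 234 239 240 239 239 239 239 239 239 239 239
244 239 223 188 155 132 125 124 128 136 145 154 166 196 227 238 240 239 239 239 239 240 240 240 239 239
242 240 235 223 199 176 165 160 158 161 166 175 195 222 236 240 240 240 240 239 240 239 240 240 240 240
240 239 236 231 223 209 198 192 186 187 193 206 225 236 240 241 241 240 240 239 240 240 240 240 240 240
240 239 236 234 231 226 221 215 214 218 226 233 238 240 241 240 241 240 240 240 240 240 241 240 240 240
240 240 239 238 237 236 235 235 236 238 239 241 241 241 241 240 240 240 240 240 239 240 240 240 241 240
```

Request:
{"fn": "arm_command", "kwargs": {
  "commands": [
    [[0.14,0.274,0],[0,0,0],0],
    [[0.14,0.274,0],[0,0,0],0],
    [[0.14,0.274,0],[0,0,0],0],
    [[0.14,0.274,0],[0,0,0],0],
    [[0.14,0.274,0],[0,0,0],0],
    [[0.14,0.274,0],[0,0,0],0],
    [[0.14,0.274,0],[0,0,0],0],
    [[0.14,0.274,0],[0,0,0],0],
    [[0,0,0],[0,0,-0.042],0],
    [[0,0,0],[0,0,-0.041],0]
  ]
}}

```text
time: 3.45
tcp_pos: [0.4848, 0.3835, 0.2915]
eef_rot: [3.141, -0.001, -2.87]
contact_force: [0.6, -0.4, -0.1]
grip_width: 0.0855
grip_force: 0.0
```

Request:
{"fn": "arm_command", "kwargs": {
  "commands": [
    [[0,0,0.15],[0,0,0],0],
    [[0,0,0.15],[0,0,0],0],
    [[0,0,0.15],[0,0,0],0],
    [[0,0,0.15],[0,0,0],0],
    [[0,0,0],[0,0,0],0],
    [[0,0,0],[0,0,0],0],
    [[0,0,0],[0,0,0],0],
    [[0,0,0],[0,0,0],0],
    [[0,0,0],[0,0,0],0],
    [[0,0,0],[0,0,0],0]
  ]
}}

```text
time: 4.45
tcp_pos: [0.4889, 0.3805, 0.2023]
eef_rot: [3.141, 0.001, -2.881]
contact_force: [-0.2, -0.3, 0.1]
grip_width: 0.0855
grip_force: 0.0
```

```bash
cat >> h.py <<'E'
from scipy.spatial.transform import Rotation as Ro
def delta(xyz,yawdeg):
    """shift in tool axes /0.15 and turn vec /180deg from present pose; tool down with yaw"""
    s=manip.observe(); R=Ro.from_euler('xyz',s['eef_rot']); T=Ro.from_euler('xyz',[np.pi,0,np.radians(yawdeg)])
    sh=R.inv().apply(np.array(xyz)-s['tcp_pos'])/.15; tu=(R.inv()*T).as_rotvec(degrees=True)/180
    print('t',round(s['time'],1),'tcp',np.round(s['tcp_pos'],4),'yaw',np.round(np.degrees(s['eef_rot']),1),'F',np.round(s['contact_force'],1),'shift',np.round(sh,4),'turn',np.round(tu,4),'w',round(s['grip_width'],4))
    return s
E
python3 - <<'E'
from h import *
delta([.4883,.3789,.104],194.7)
d=cam('wrist');C=cloud(d);Z=C[...,2]
m=(Z>.136)&(Z<.145)&yellow(d); b=max(blobs(m,50),key=lambda b:b[1]); P=onplane(d,b[2],.14); print(b[0],b[1],rect(P),P.mean(0))
E
```

```text
t 4.5 tcp [0.4889 0.3805 0.2023] yaw [ 1.800e+02  1.000e-01 -1.651e+02] F [-0.2 -0.3  0.1] shift [ 0.0069 -0.0093  0.6551] turn [0.0001 0.0003 0.0012] w 0.0855
[279.7642369  223.86560364] 878 (array([488.4, 378.4]), array([20.1, 19.2]), 14.2) [0.48829599 0.37820749 0.14      ]
```

Request:
{"fn": "arm_command", "kwargs": {
  "commands": [
    [[0.006,-0.01,0.13],[0,0,0],0],
    [[0,0,0.13],[0,0,0],0],
    [[0,0,0.13],[0,0,0],0],
    [[0,0,0.13],[0,0,0],0],
    [[0,0,0.13],[0,0,0],0],
    [[0,0,0],[0,0,0],0.5],
    [[0,0,0],[0,0,0],1],
    [[0,0,0],[0,0,0],1],
    [[0,0,0],[0,0,0],1],
    [[0,0,0],[0,0,0],1]
  ],
  "newtons": 60
}}

```text
time: 5.5
tcp_pos: [0.4888, 0.3791, 0.1054]
eef_rot: [3.141, 0.002, -2.881]
contact_force: [-0.6, 0.1, 2.9]
grip_width: 0.0196
grip_force: 58.4
```

Request:
{"fn": "arm_command", "kwargs": {
  "commands": [
    [[0,0,0],[0,0,0],1],
    [[0,0,-0.15],[0,0,0],1],
    [[0,0,-0.15],[0,0,0],1],
    [[0,0,-0.15],[0,0,0],1],
    [[0,0,-0.15],[0,0,0],1],
    [[0,0,-0.15],[0,0,0],1],
    [[0,0,-0.15],[0,0,0],1],
    [[0,0,-0.04],[0,0,0.041],1],
    [[0,0,0],[0,0,0.041],1],
    [[0,0,0],[0,0,0],1]
  ]
}}

```text
time: 6.5
tcp_pos: [0.488, 0.3786, 0.2454]
eef_rot: [3.141, 0.0, -3.14]
contact_force: [0.4, 0.1, -1.9]
grip_width: 0.0197
grip_force: 58.6
```

```bash
python3 - <<'E'
from h import *
delta([.694,.076,.240],180)
d=cam('wrist');save(d,'w3.png',(180,150,380,300))
for c,a,px in blobs(yellow(d),50):
    C=cloud(d); P=C[px[:,1],px[:,0]]; print(c,a,np.nanmedian(P,0))
E
```

```text
t 6.5 tcp [0.488  0.3786 0.2454] yaw [ 180.     0.  -179.9] F [ 0.4  0.1 -1.9] shift [-1.37   -2.0197  0.0363] turn [0.     0.0001 0.0005] w 0.0197
[172.91879035  32.04315324] 2943 [0.34916938 0.28179141 0.0596512 ]
[282.20905392 289.21490336] 3932 [0.48090805 0.3780677  0.27906281]
```

View pics/w3.png

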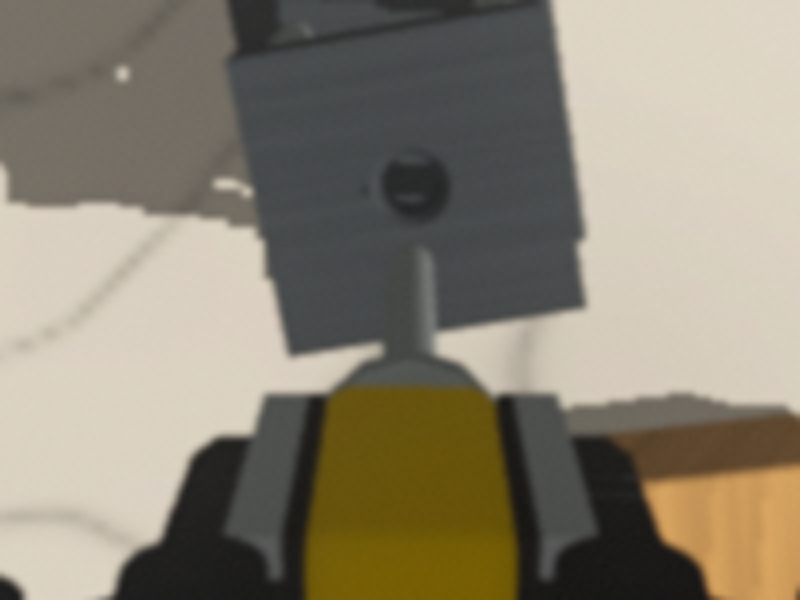

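The crop shows the pin gripped straight, its tip near (413,245). The stand hole is at crop (415,185), which is full-image pixel (284,196).

Request:
{"fn": "arm_command", "kwargs": {
  "commands": [
    [[-0.171,-0.252,0],[0,0,0],1],
    [[-0.171,-0.252,0],[0,0,0],1],
    [[-0.171,-0.252,0],[0,0,0],1],
    [[-0.171,-0.252,0],[0,0,0],1],
    [[-0.171,-0.252,0],[0,0,0],1],
    [[-0.171,-0.253,0],[0,0,0],1],
    [[-0.171,-0.253,0],[0,0,0],1],
    [[-0.172,-0.253,0],[0,0,0],1],
    [[0,0,0],[0,0,0],1],
    [[0,0,0],[0,0,0],1]
  ]
}}

```text
time: 7.55
tcp_pos: [0.6942, 0.0753, 0.2441]
eef_rot: [3.141, -0.002, -3.139]
contact_force: [-0.3, 0.9, -0.5]
grip_width: 0.0193
grip_force: 58.8
```

```bash
python3 - <<'E'
from h import *
delta([.694,.076,.208],180)
d=cam('wrist');save(d,'w4.png',(180,150,380,300))
t=manip.observe()['tcp_pos']; print('tip px',proj(d,[t-[0,0,.0904]]),'hole px at .694,.076',proj(d,[[.694,.076,.098]]))
V=d['img'][...,0].astype(int); print(onplane(d,[[283.75,196.25]],.095))
E
```

```text
t 7.5 tcp [0.6942 0.0753 0.2441] yaw [ 1.800e+02 -1.000e-01 -1.798e+02] F [-0.3  0.9 -0.5] shift [0.0009 0.0048 0.2404] turn [ 0.0001 -0.0006  0.001 ] w 0.0193
tip px [[284.54899618 212.94356334]] hole px at .694,.076 [[283.59288079 196.25779266]]
[[0.69467495 0.07615525 0.095     ]]
```

View pics/w4.png

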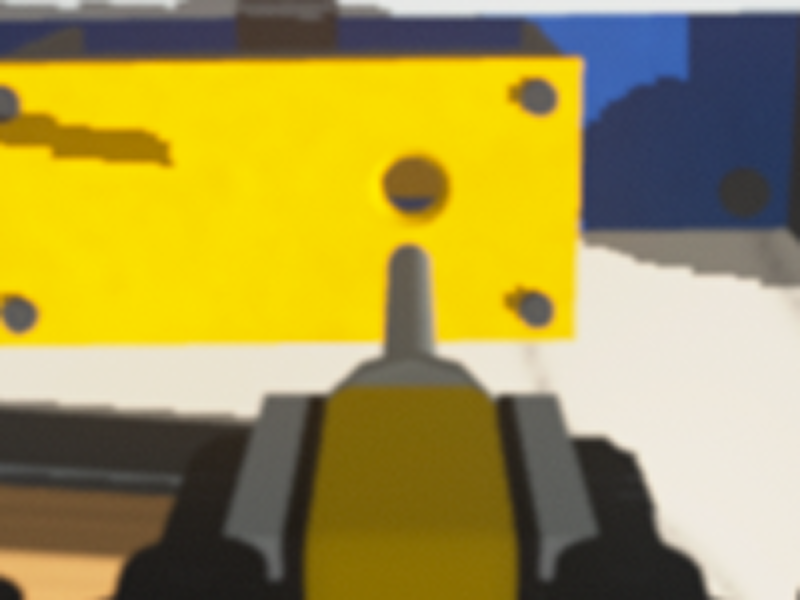

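The crop shows the pin tip at (408,245) and the guard hole at (415,187). I'll compare the two laterally.

```bash
python3 - <<'E'
from h import *
d=cam('wrist'); G=cv2.cvtColor(d['img'],cv2.COLOR_RGB2GRAY).astype(int)
s=manip.observe(); print(s['tcp_pos'])
S=hsv(d)[...,1]
m=np.zeros(S.shape,bool); m[205:238,268:300]=S[205:238,268:300]<110
for r in range(209,238,3):
    x=np.where(m[r])[0]; 
    if len(x): print(r,x.min(),x.max(),onplane(d,[[x.mean(),r]],s['tcp_pos'][2]-.0904+.004)[0])
V=d['img'][...,0].astype(int); m=np.zeros(V.shape,bool); m[184:208,270:298]=V[184:208,270:298]<190
for cc,a,px in blobs(m,50): print('hole',cc,a,rect(onplane(d,px,.098)),onplane(d,px,.098).mean(0))
E
```

```text
[0.69331983 0.07716472 0.24449158]
212 280 284 [0.69113319 0.07584261 0.15809158]
215 278 286 [0.69333891 0.07585378 0.15809158]
218 278 286 [0.69555527 0.07586501 0.15809158]
221 278 287 [0.69778049 0.07623228 0.15809158]
224 277 287 [0.70002013 0.07588763 0.15809158]
227 277 287 [0.70226874 0.07589902 0.15809158]
230 277 287 [0.70452822 0.07591047 0.15809158]
233 277 287 [0.70679862 0.07592198 0.15809158]
236 276 299 [0.70905949 0.07989705 0.15809158]
hole [282.12953368 196.94300518] 193 (array([694.1,  76.3]), array([13.2, 12.7]), -89.7) [0.69402326 0.07594809 0.098     ]
```

Request:
{"fn": "arm_command", "kwargs": {
  "commands": [
    [[0,0,0.12],[0,0,0],1],
    [[0,0,0.12],[0,0,0],1],
    [[0,0,0.04],[0,0,0],1],
    [[0,0,0.04],[0,0,0],1],
    [[0,0,0.04],[0,0,0],1],
    [[0,0,0.04],[0,0,0],1],
    [[0,0,0.04],[0,0,0],1],
    [[0,0,0.04],[0,0,0],1],
    [[0,0,0],[0,0,0],1],
    [[0,0,0],[0,0,0],1]
  ]
}}

```text
time: 8.65
tcp_pos: [0.6942, 0.0763, 0.173]
eef_rot: [-3.142, -0.0, -3.139]
contact_force: [1.0, 0.2, -1.0]
grip_width: 0.0196
grip_force: 58.8
```

Request:
{"fn": "arm_command", "kwargs": {
  "commands": [
    [[0,0,0.03],[0,0,0],1],
    [[0,0,0.03],[0,0,0],1],
    [[0,0,0.03],[0,0,0],1],
    [[0,0,0.03],[0,0,0],1],
    [[0,0,0.03],[0,0,0],1],
    [[0,0,0.01],[0,0,0],1],
    [[0,0,0],[0,0,0],1],
    [[0,0,0],[0,0,0],1],
    [[0,0,0],[0,0,0],1],
    [[0,0,0],[0,0,0],1]
  ]
}}

```text
time: 9.65
tcp_pos: [0.6946, 0.0764, 0.1498]
eef_rot: [-3.142, 0.001, -3.139]
contact_force: [-1.7, 0.3, 5.6]
grip_width: 0.0196
grip_force: 59.8
```

```bash
python3 - <<'E'
from h import *
delta([.694,.076,.208],180)
d=cam('scene')
C=cloud(d)
for c,a,px in blobs(red(d),30):
    P=C[px[:,1],px[:,0]]; print(np.round(c),a,np.round(np.nanmedian(P,0),3))
E
```

```text
t 9.7 tcp [0.6946 0.0764 0.1498] yaw [-1.800e+02  1.000e-01 -1.798e+02] F [-1.7  0.3  5.6] shift [ 0.0037 -0.0024 -0.3882] turn [-0.      0.0003  0.0009] w 0.0196
[189. 203.] 98 [ 0.348 -0.145  0.011]
[238. 338.] 327 [ 0.777 -0.215  0.018]
```

Request:
{"fn": "arm_command", "kwargs": {
  "commands": [
    [[0,0,0.014],[0,0,0],1],
    [[0,0,0.014],[0,0,0],1],
    [[0,0,0.014],[0,0,0],1],
    [[0,0,0.006],[0,0,0],1],
    [[0,0,0],[0,0,0],1],
    [[0,0,0],[0,0,0],1],
    [[0,0,0],[0,0,0],1],
    [[0,0,0],[0,0,0],1],
    [[0,0,0],[0,0,0],1],
    [[0,0,0],[0,0,0],1]
  ]
}}

```text
time: 10.7
tcp_pos: [0.6965, 0.0762, 0.1473]
eef_rot: [-3.141, 0.006, -3.139]
contact_force: [-5.2, -0.6, 27.9]
grip_width: 0.0194
grip_force: 63.4
```

```bash
python3 - <<'E'
from h import *
delta([.4888,.3789,.208],180)
for n in('top','wrist'):
  d=cam(n);C=cloud(d)
  for c,a,px in blobs(red(d),30):
    P=C[px[:,1],px[:,0]]; print(n,np.round(c),a,np.round(np.nanmedian(P,0),3))
E
```

```text
t 10.7 tcp [0.6965 0.0762 0.1473] yaw [-180.     0.4 -179.8] F [-5.2 -0.6 27.9] shift [ 1.3761  2.0216 -0.4144] turn [-0.0001  0.002   0.0009] w 0.0194
top [355. 130.] 228 [ 0.774 -0.215  0.017]
top [423. 188.] 69 [ 0.557 -0.363  0.087]
top [428. 211.] 68 [ 0.491 -0.362  0.088]
top [432. 235.] 67 [ 0.426 -0.362  0.088]
top [352. 277.] 251 [ 0.343 -0.145  0.011]
```

Request:
{"fn": "arm_command", "kwargs": {
  "commands": [
    [[0,0,-0.05],[0,0,0],1],
    [[0,0,-0.15],[0,0,0],1],
    [[0,0,-0.15],[0,0,0],1],
    [[0,0,-0.15],[0,0,0],1],
    [[0,0,-0.15],[0,0,0],1],
    [[0,0,0],[0,0,0],1],
    [[0,0,0],[0,0,0],1],
    [[0,0,0],[0,0,0],1],
    [[0,0,0],[0,0,0],1],
    [[0,0,0],[0,0,0],1]
  ]
}}

```text
time: 11.8
tcp_pos: [0.6936, 0.0763, 0.238]
eef_rot: [-3.141, -0.002, -3.139]
contact_force: [-0.7, 0.4, -0.8]
grip_width: 0.0193
grip_force: 59.2
```

```bash
python3 - <<'E'
from h import *
delta([.4888,.3789,.244],180)
for n in('wrist','scene'):
  d=cam(n);C=cloud(d)
  for c,a,px in blobs(red(d),30):
    P=C[px[:,1],px[:,0]]; print(n,np.round(c),a,np.round(np.nanmedian(P,0),3))
E
```

```text
t 11.8 tcp [0.6936 0.0763 0.238 ] yaw [-1.800e+02 -1.000e-01 -1.798e+02] F [-0.7  0.4 -0.8] shift [ 1.36    2.021  -0.0374] turn [-0.     -0.0007  0.0009] w 0.0193
wrist [ 33. 253.] 2552 [ 0.78  -0.21   0.017]
scene [189. 204.] 96 [ 0.349 -0.144  0.011]
scene [238. 338.] 330 [ 0.777 -0.215  0.018]
```

Request:
{"fn": "arm_command", "kwargs": {
  "commands": [
    [[0.17,0.252,-0.005],[0,0,0],1],
    [[0.17,0.252,-0.005],[0,0,0],1],
    [[0.17,0.252,-0.005],[0,0,0],1],
    [[0.17,0.253,-0.005],[0,0,0],1],
    [[0.17,0.253,-0.005],[0,0,0],1],
    [[0.17,0.253,-0.005],[0,0,0],1],
    [[0.17,0.253,-0.005],[0,0,0],1],
    [[0.17,0.253,0],[0,0,0],1],
    [[0,0,0],[0,0,0],1],
    [[0,0,0],[0,0,0],1]
  ]
}}

```text
time: 12.9
tcp_pos: [0.4887, 0.3798, 0.2446]
eef_rot: [-3.141, 0.0, -3.136]
contact_force: [-0.1, -1.5, -1.2]
grip_width: 0.019
grip_force: 59.3
```

```bash
python3 - <<'E'
from h import *
d=cam('wrist')
V=d['img'].max(2).astype(int); w=V[184:212,268:300]; print(np.median(w)); m=np.zeros(V.shape,bool); m[184:210,268:300]=V[184:210,268:300]<.72*np.median(w)
for cc,a,px in blobs(m,50): print('hole',cc,a,rect(onplane(d,px,.095)),onplane(d,px,.095).mean(0))
delta([.4888,.3789,.244],180)
for n in('top','scene'):
  d=cam(n);C=cloud(d)
  for c,a,px in blobs(red(d),30):
    P=C[px[:,1],px[:,0]]; print(n,np.round(c),a,np.round(np.nanmedian(P,0),3),rect(onplane(d,px,np.nanmedian(P[:,2]))))
E
```

```text
74.0
hole [282.59411765 196.36470588] 170 (array([489.9, 379.5]), array([13.4, 11.9]), -89.9) [0.48972354 0.3795416  0.095     ]
t 12.9 tcp [0.4895 0.3789 0.2446] yaw [-180.     0.  -179.8] F [ 1.1 -0.4 -0.9] shift [0.0045 0.0001 0.0037] turn [-0.0002  0.0001  0.0012] w 0.0194
top [355. 130.] 228 [ 0.775 -0.215  0.017] (array([ 779.5, -201.6]), array([74.9, 72.7]), -63.8)
top [423. 188.] 86 [ 0.557 -0.363  0.087] (array([ 556.5, -362.9]), array([42.7, 16.9]), 3.2)
top [427. 211.] 89 [ 0.492 -0.361  0.087] (array([ 490.7, -362.5]), array([42. , 15.9]), -3.5)
top [432. 235.] 101 [ 0.426 -0.361  0.087] (array([ 425.8, -361.9]), array([43.3, 16.7]), -2.6)
top [353. 278.] 233 [ 0.341 -0.146  0.011] (array([ 345.2, -152.2]), array([115.8,  49.9]), 38.2)
scene [186. 198.] 46 [ 0.322 -0.147  0.011] (array([ 324. , -146.8]), array([78.9,  6.6]), 36.6)
scene [122. 246.] 63 [ 0.434 -0.363  0.087] (array([ 434.1, -363.1]), array([48.5, 11.6]), -1.8)
scene [131. 265.] 76 [ 0.498 -0.363  0.088] (array([ 499.6, -363.3]), array([47.8, 12.4]), -4.5)
scene [139. 286.] 78 [ 0.565 -0.364  0.088] (array([ 565.7, -364.8]), array([48. , 10.6]), 1.7)
scene [238. 338.] 322 [ 0.777 -0.215  0.017] (array([ 786.3, -202.7]), array([74.1, 70.7]), 26.0)
```

Request:
{"fn": "arm_command", "kwargs": {
  "commands": [
    [[0,0.003,0.14],[0,0,0],1],
    [[0,0,0.14],[0,0,0],1],
    [[0,0,0.14],[0,0,0],1],
    [[0,0,0.14],[0,0,0],1],
    [[0,0,0.14],[0,0,0],1],
    [[0,0,0.12],[0,0,0],1],
    [[0,0,0.06],[0,0,0],1],
    [[0,0,0.04],[0,0,0],1],
    [[0,0,0],[0,0,0],1],
    [[0,0,0],[0,0,0],1]
  ]
}}

```text
time: 14.05
tcp_pos: [0.4901, 0.3795, 0.1073]
eef_rot: [3.141, 0.001, -3.139]
contact_force: [-0.2, -0.8, -0.5]
grip_width: 0.0194
grip_force: 59.5
```

Request:
{"fn": "arm_command", "kwargs": {
  "commands": [
    [[0,0,0.005],[0,0,0],1],
    [[0,0,0],[0,0,0],0.5],
    [[0,0,0],[0,0,0],0],
    [[0,0,0],[0,0,0],0],
    [[0,0,0],[0,0,0],0],
    [[0,0,-0.2],[0,0,0],0],
    [[0,0,-0.3],[0,0,0],0],
    [[0,0,-0.3],[0,0,0],0],
    [[0,0,-0.3],[0,0,0],0],
    [[0,0,-0.2],[0,0,0],0]
  ]
}}

```text
time: 15.05
tcp_pos: [0.4902, 0.38, 0.3048]
eef_rot: [3.139, 0.004, -3.139]
contact_force: [0.7, 0.1, -0.5]
grip_width: 0.0857
grip_force: 0.0
```

Request:
{"fn": "arm_command", "kwargs": {
  "commands": [
    [[0,-0.32,0],[0,0,0],0],
    [[0,-0.32,0],[0,0,0],0],
    [[0,-0.32,0],[0,0,0],0],
    [[0,-0.32,0],[0,0,0],0],
    [[0,-0.32,0],[0,0,0],0],
    [[0,-0.32,0],[0,0,0],0],
    [[0,-0.32,0],[0,0,0],0],
    [[0,-0.32,0],[0,0,0],0],
    [[0,0,0],[0,0,0],0],
    [[0,0,0],[0,0,0],0]
  ]
}}

```text
time: 16.05
tcp_pos: [0.4904, -0.0055, 0.301]
eef_rot: [3.141, -0.0, 3.141]
contact_force: [-0.6, 0.5, -0.7]
grip_width: 0.0855
grip_force: 0.0
```

```bash
python3 - <<'E'
from h import *
d=cam('wrist'); save(d,'w5.png')
delta([.49,0,.3],180)
for n in('wrist','top'):
  if n=='top': d=cam(n)
  C=cloud(d)
  for f in(red,yellow):
   for c,a,px in blobs(f(d),30):
    P=C[px[:,1],px[:,0]]; print(n,f.__name__,np.round(c),a,np.round(np.nanmedian(P,0),3),rect(onplane(d,px,np.nanmedian(P[:,2]))))
E
```

```text
t 16.1 tcp [ 0.4904 -0.0043  0.3009] yaw [ 180.    -0.  -179.9] F [-0.   0.3  0.1] shift [0.0025 0.029  0.0061] turn [ 0.0002 -0.      0.0005] w 0.0853
wrist red [161.  45.] 1776 [ 0.344 -0.146  0.011] (array([ 338.3, -144.3]), array([119.1,  50.2]), 53.5)
wrist red [325. 155.] 728 [0.463 0.041 0.075] (array([462.6,  41.1]), array([155.6,   5.6]), -89.2)
wrist yellow [547.  33.] 1588 [0.34  0.265 0.059] (array([344. , 259.5]), array([63.4, 37.1]), 9.8)
wrist yellow [328. 349.] 3106 [0.689 0.049 0.098] (array([696.7,  45.6]), array([134.7,  53. ]), -89.8)
top red [361. 130.] 68 [ 0.773 -0.236  0.016] (array([ 778.6, -238.8]), array([52.2, 22.4]), -3.9)
top red [423. 188.] 86 [ 0.557 -0.363  0.087] (array([ 556.2, -363.5]), array([43. , 16.3]), -1.3)
top red [427. 211.] 86 [ 0.494 -0.362  0.087] (array([ 492. , -362.1]), array([39. , 16.2]), -6.2)
top red [432. 234.] 64 [ 0.427 -0.362  0.088] (array([ 426.7, -361.4]), array([41. , 12.4]), -1.4)
top red [290. 237.] 63 [0.462 0.016 0.074] (array([461.9,  14.9]), array([101.5,   4.8]), -89.0)
top red [367. 280.] 45 [ 0.329 -0.188  0.01 ] (array([ 328.8, -187.7]), array([36.7,  9.3]), 54.5)
top yellow [253. 156.] 236 [0.697 0.094 0.097] (array([695.4,  94.3]), array([64.5, 33.7]), 0.4)
top yellow [148. 238.] 56 [0.489 0.38  0.139] (array([487.9, 378.9]), array([18.6, 17.9]), -2.0)
top yellow [199. 294.] 261 [0.338 0.274 0.06 ] (array([338.8, 273.8]), array([62. , 31.4]), 23.1)
```

View pics/w5.png

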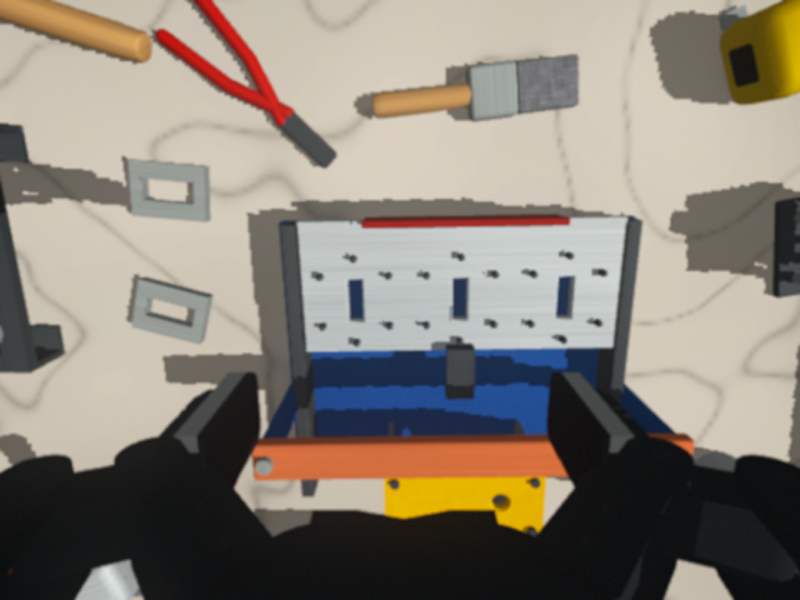

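The pallet is out. Its three slots are at (356,300), (460,298) and (565,297), and the tabs are at (168,190) and (170,309). I'll measure the tabs, slots and bolts.

```bash
python3 - <<'E'
from h import *
d=cam('wrist'); C=cloud(d); h=hsv(d); Z=C[...,2]
print('slots: non-deck px inside deck')
deck=((Z>.04)&(Z<.05)&(h[...,1]<60)).astype(np.uint8)
for x0 in(249,322,395):
    m=np.zeros(Z.shape,bool); m[190:228,x0-9:x0+9]=(h[190:228,x0-9:x0+9,1]>80)
    for c,a,px in blobs(m,60): print(c,a,rect(onplane(d,px,.045)))
    m[:]=0; m[190:228,x0-9:x0+9]=~((Z>.0425)&(Z<.05))[190:228,x0-9:x0+9]
    for c,a,px in blobs(m,60): print('  z',c,a,rect(onplane(d,px,.045)))
for (x,y) in((118,133),(119,216)):
    m=np.zeros(Z.shape,bool); b=(slice(y-32,y+32),slice(x-36,x+36)); m[b]=(Z[b]>.006)&(Z[b]<.02)&(h[b][...,1]<45)
    bb=max(blobs(m,200),key=lambda q:q[1]); px=bb[2]
    print('tab',bb[0],bb[1],rect(onplane(d,px,.012)),np.nanmedian(Z[m]))
E
```

```text
slots: non-deck px inside deck
[247.34183673 209.06122449] 196 (array([531.9, -46.7]), array([30.7,  9.5]), 1.2)
  z [247.12969283 209.46757679] 293 (array([533.2, -47.2]), array([35.8, 12.3]), -1.1)
[319.59134615 208.1875    ] 208 (array([530.9,  42.5]), array([31.9,  9.7]), 1.8)
  z [320.01628664 208.81107492] 307 (array([531.6,  42.6]), array([35.9, 12.4]), 1.7)
[392.48044693 207.5027933 ] 179 (array([529.3, 131.1]), array([31.8,  8.3]), 1.1)
  z [393.08813559 207.87118644] 295 (array([530., 132.]), array([35.6, 12.7]), 1.0)
tab [115.91581479 132.46061335] 1663 (array([ 443.2, -211. ]), array([67.4, 48.9]), 85.5) 0.011962340455620533
tab [117.13179916 216.93793584] 1434 (array([ 552.6, -223.3]), array([67. , 50.4]), 74.3) 0.011877936329641074
```

Request:
{"fn": "arm_command", "kwargs": {
  "commands": [
    [[0.063,-0.276,0],[0,0,0],0],
    [[0.063,-0.276,0],[0,0,0],0],
    [[0.063,-0.276,0],[0,0,0],0],
    [[0.063,-0.276,0],[0,0,0],0],
    [[0.063,-0.276,0],[0,0,0],0],
    [[0,0,0],[0,0,0.045],0],
    [[0,0,0],[0,0,0.045],0],
    [[0,0,0],[0,0,0.045],0],
    [[0,0,0],[0,0,0.045],0],
    [[0,0,0],[0,0,0.045],0]
  ]
}}

```text
time: 17.2
tcp_pos: [0.4445, -0.2101, 0.3009]
eef_rot: [3.141, -0.0, 2.434]
contact_force: [-0.1, 0.3, -0.4]
grip_width: 0.0855
grip_force: 0.0
```

Request:
{"fn": "arm_command", "kwargs": {
  "commands": [
    [[0,0,0],[0,0,0.043],0],
    [[0,0,0],[0,0,0.043],0],
    [[0,0,0],[0,0,0.043],0],
    [[0,0,0],[0,0,0.043],0],
    [[0,0,0],[0,0,0.043],0],
    [[0,0,0],[0,0,0.043],0],
    [[0,0,0],[0,0,0.043],0],
    [[0,0,0.22],[0,0,0],0],
    [[0,0,0.22],[0,0,0],0],
    [[0,0,0],[0,0,0],0]
  ]
}}

```text
time: 18.2
tcp_pos: [0.4417, -0.2084, 0.2313]
eef_rot: [-3.134, -0.004, 1.495]
contact_force: [-0.1, 0.2, -0.7]
grip_width: 0.0854
grip_force: 0.0
```

```bash
cat >> h.py <<'E'
def tabs(d):
    C=cloud(d);h=hsv(d);Z=C[...,2]; out=[]
    m=((Z>.006)&(Z<.02)&(h[...,1]<45)&(C[...,1]<-.12)&(C[...,1]>-.30)&(C[...,0]>.36)&(C[...,0]<.68))
    for c,a,px in blobs(m,150):
        if a<9000: print('tab?',np.round(c),a,rect(onplane(d,px,.012)))
E
python3 - <<'E'
from h import *
delta([.443,-.211,.003],85.5)
d=cam('wrist'); tabs(d); save(d,'w6.png')
E
```

```text
t 18.2 tcp [ 0.4417 -0.2084  0.2313] yaw [-179.6   -0.2   85.6] F [-0.1  0.2 -0.7] shift [-0.0227  0.0209  1.522 ] turn [-0.0023 -0.0013  0.0007] w 0.0854
tab? [285. 184.] 1930 (array([ 443.7, -211.9]), array([64.7, 47.2]), 84.9)
tab? [386. 187.] 2045 (array([ 552.7, -224.1]), array([64. , 49.5]), 74.2)
```

Request:
{"fn": "arm_command", "kwargs": {
  "commands": [
    [[-0.022,0.014,0.33],[0,0,0.003],0],
    [[0,0,0.33],[0,0,0],0],
    [[0,0,0.33],[0,0,0],0],
    [[0,0,0.33],[0,0,0],0],
    [[0,0,0.12],[0,0,0],0],
    [[0,0,0.09],[0,0,0],0],
    [[0,0,0],[0,0,0],0.2],
    [[0,0,0],[0,0,0],1],
    [[0,0,0],[0,0,0],1],
    [[0,0,0],[0,0,0],1]
  ],
  "newtons": 60
}}

```text
time: 19.25
tcp_pos: [0.4466, -0.2156, 0.0074]
eef_rot: [3.139, 0.001, 1.483]
contact_force: [-1.4, 1.5, 7.8]
grip_width: 0.0451
grip_force: 59.9
```

Request:
{"fn": "arm_command", "kwargs": {
  "commands": [
    [[0,0,0],[0,0,0],1],
    [[0,0,0],[0,0,0],1],
    [[0,0,-0.1],[0,0,0],1],
    [[0,0,-0.2],[0,0,0],1],
    [[0,0,-0.3],[0,0,0],1],
    [[0,0,-0.2],[0,0,0],1],
    [[0,0,0],[0,0,-0.04],1],
    [[0,0,0],[0,0,-0.044],1],
    [[0,0,0],[0,0,-0.044],1],
    [[0,0,0],[0,0,-0.044],1]
  ]
}}

```text
time: 20.25
tcp_pos: [0.4461, -0.2153, 0.127]
eef_rot: [3.14, 0.002, 2.029]
contact_force: [0.2, -0.1, -2.2]
grip_width: 0.0449
grip_force: 62.0
```

```bash
python3 - <<'E'
from h import *
d=cam('wrist'); save(d,'w7.png',(140,140,420,350))
delta([.5325,-.047,.12],180.9)
C=cloud(d);Z=C[...,2]; m=np.zeros(Z.shape,bool); m[150:420,180:380]=1
h=hsv(d); z0=manip.observe()['tcp_pos'][2]
print(d['depth'][230:330:10,283])
E
```

```text
t 20.3 tcp [ 0.446  -0.2153  0.1268] yaw [1.799e+02 1.000e-01 1.166e+02] F [ 0.7  0.1 -2.7] shift [0.7449 1.0181 0.0452] turn [-0.      0.0007 -0.3571] w 0.0449
[0.28551894 0.28751278 0.28818417 0.29213956 0.29285765 0.2959675
 0.29928768 0.16202429 0.15436067 0.15827926]
```

View pics/w7.png

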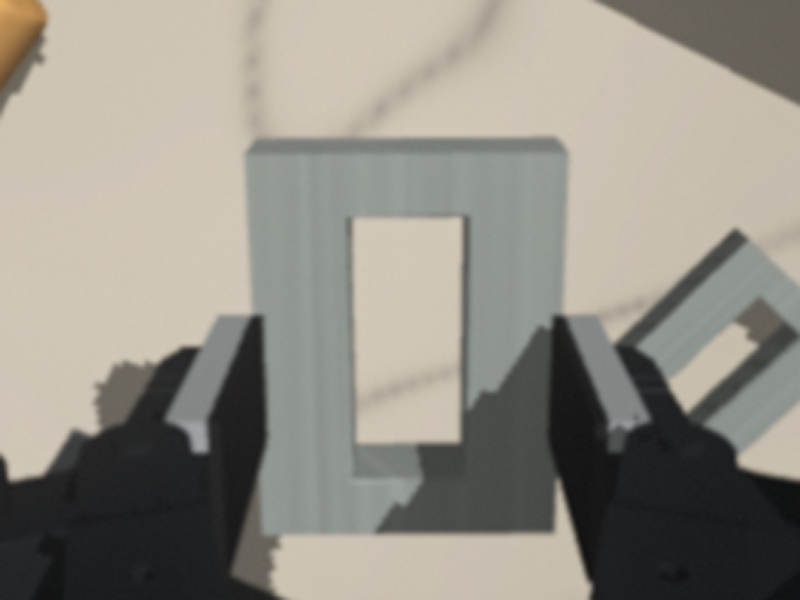

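The crop shows the tab held square between the pads, with its slot at crop (410,330). I'll locate its centre and height relative to the TCP.

```bash
cat >> h.py <<'E'
def held(d):
    """slot/tab centre rel. to TCP in tool axes (mm)"""
    s=manip.observe(); C=cloud(d);Z=C[...,2]; h=hsv(d)
    zt=np.nanmedian(C[205:225,240:258,2]); R=Ro.from_euler('xyz',s['eef_rot'])
    m=np.zeros(Z.shape,bool); m[185:330,225:345]=(abs(Z[185:330,225:345]-zt)<.006)&(h[185:330,225:345,1]<60)
    b=max(blobs(m,300),key=lambda q:q[1]); P=onplane(d,b[2],zt); Q=R.inv().apply(P-s['tcp_pos'])*1000
    print('top z',zt,'tab-top minus tcp',zt-s['tcp_pos'][2],'rect tool mm',rect(Q), 'xrange',np.percentile(Q[:,0],[.5,99.5]))
    px=b[2]; f=np.zeros(Z.shape,np.uint8); f[px[:,1],px[:,0]]=1
    g=np.zeros_like(f); cs,_=cv2.findContours(f,cv2.RETR_EXTERNAL,cv2.CHAIN_APPROX_NONE); cv2.drawContours(g,cs,-1,1,-1)
    for c,a,q in blobs((g>0)&(f==0),200): print('slot tool mm',c,a,rect(R.inv().apply(onplane(d,q,zt)-s['tcp_pos'])*1000))
E
python3 - <<'E'
from h import *
d=cam('wrist'); held(d)
E
```

```text
top z 0.13111177680533964 tab-top minus tcp 0.004420844846883737 rect tool mm (array([4054.7,  789.9]), array([65218.7, 52566.6]), -0.7) xrange [-28.52922715  36.29986695]
slot tool mm [282.44760751 257.51332526] 3302 (array([4684. , -114.3]), array([41260.7, 17240.7]), -0.5)
```

Request:
{"fn": "arm_command", "kwargs": {
  "commands": [
    [[0,0,0],[0,0,-0.0446],1],
    [[0,0,0],[0,0,-0.0446],1],
    [[0,0,0],[0,0,-0.0446],1],
    [[0,0,0],[0,0,-0.0446],1],
    [[0,0,0],[0,0,-0.0446],1],
    [[0,0,0],[0,0,-0.0446],1],
    [[0,0,0],[0,0,-0.0446],1],
    [[0,0,0],[0,0,-0.0446],1],
    [[0,0,0],[0,0,0],1],
    [[0,0,0],[0,0,0],1]
  ]
}}

```text
time: 21.35
tcp_pos: [0.4458, -0.2152, 0.1259]
eef_rot: [-3.141, 0.001, 3.138]
contact_force: [-0.3, -0.3, -2.3]
grip_width: 0.0445
grip_force: 61.9
```

Request:
{"fn": "arm_command", "kwargs": {
  "commands": [
    [[-0.12,0.224,0],[0,0,0],1],
    [[-0.12,0.224,0],[0,0,0],1],
    [[-0.12,0.224,0],[0,0,0],1],
    [[-0.12,0.224,0],[0,0,0],1],
    [[-0.12,0.224,0],[0,0,0],1],
    [[0,0,0],[0,0,0],1],
    [[0,0,0],[0,0,0],1],
    [[0,0,0],[0,0,0],1],
    [[0,0,0],[0,0,0],1],
    [[0,0,0],[0,0,0],1]
  ]
}}

```text
time: 22.35
tcp_pos: [0.5348, -0.048, 0.1254]
eef_rot: [-3.141, -0.0, 3.141]
contact_force: [-0.2, 0.8, -2.3]
grip_width: 0.0447
grip_force: 62.1
```

```bash
python3 - <<'E'
from h import *
d=cam('wrist'); held(d); delta([.5366,-.047,.0535],180.9)
save(d,'w8.png')
C=cloud(d);h=hsv(d);Z=C[...,2]
m=(h[...,0]>100)&(h[...,0]<125)&(h[...,1]>110)&(C[...,0]<.56)&(C[...,0]>.5)&(Z<.044)
for c,a,px in blobs(m,80): print(c,a,rect(onplane(d,px,.045)))
E
```

```text
top z 0.12977802166819458 tab-top minus tcp 0.004321980375633139 rect tool mm (array([4664.9,  428.9]), array([65112.9, 52516. ]), -0.1) xrange [-27.88885868  36.79735013]
slot tool mm [282.40338676 257.53099486] 3307 (array([5280.5, -458.9]), array([41251.6, 17321.3]), -0.4)
t 22.4 tcp [ 0.5349 -0.0478  0.1255] yaw [-180.   -0. -180.] F [ 0.3 -0.2 -1.7] shift [-0.0114  0.0057  0.4797] turn [-0.     -0.0001 -0.0049] w 0.0449
[542.69329073 208.12140575] 313 (array([528.5, 128.3]), array([31.7,  4.6]), 0.6)
[411.82886598 210.38350515] 485 (array([530. ,  40.4]), array([32. ,  7.5]), 1.1)
[284.03731343 225.47761194] 268 (array([540.7, -47.2]), array([12.4,  9.8]), 0.1)
```

Request:
{"fn": "arm_command", "kwargs": {
  "commands": [
    [[-0.013,0.005,0.1],[0,0,-0.005],1],
    [[0,0,0.1],[0,0,0],1],
    [[0,0,0.1],[0,0,0],1],
    [[0,0,0.05],[0,0,0],1],
    [[0,0,0.04],[0,0,0],1],
    [[0,0,0.04],[0,0,0],1],
    [[0,0,0.04],[0,0,0],1],
    [[0,0,0],[0,0,0],1],
    [[0,0,0],[0,0,0],1],
    [[0,0,0],[0,0,0],1]
  ]
}}

```text
time: 23.4
tcp_pos: [0.5375, -0.0463, 0.0552]
eef_rot: [-3.141, 0.001, -3.124]
contact_force: [0.3, 0.3, -2.3]
grip_width: 0.0444
grip_force: 62.1
```

Request:
{"fn": "arm_command", "kwargs": {
  "commands": [
    [[0,0,0.013],[0,0,0],1],
    [[0,0,0],[0,0,0],1],
    [[0,0,0],[0,0,0],0.3],
    [[0,0,0],[0,0,0],0],
    [[0,0,0],[0,0,0],0],
    [[0,0,-0.1],[0,0,0],0],
    [[0,0,-0.3],[0,0,0],0],
    [[0,0,-0.32],[0,0,0],0],
    [[0,0,-0.32],[0,0,0],0],
    [[0,0,-0.2],[0,0,0],0]
  ]
}}

```text
time: 24.4
tcp_pos: [0.5386, -0.0465, 0.243]
eef_rot: [-3.14, 0.005, -3.124]
contact_force: [-0.2, 0.1, 0.9]
grip_width: 0.0854
grip_force: 0.0
```

Request:
{"fn": "arm_command", "kwargs": {
  "commands": [
    [[0,-0.2,0],[0,0,0.0475],0],
    [[0,0,0],[0,0,0.0475],0],
    [[0,0,0],[0,0,0.0475],0],
    [[0,0,0],[0,0,0.0475],0],
    [[0,0,0],[0,0,0.0475],0],
    [[0,0,0],[0,0,0.0475],0],
    [[0,0,0],[0,0,0.0475],0],
    [[0,0,0],[0,0,0.0475],0],
    [[0,0,0],[0,0,0.0475],0],
    [[0,0,0],[0,0,0.0475],0]
  ]
}}

```text
time: 25.4
tcp_pos: [0.5377, -0.0762, 0.239]
eef_rot: [3.142, 0.0, 1.661]
contact_force: [1.0, 0.1, 0.8]
grip_width: 0.0857
grip_force: 0.0
```

```bash
python3 - <<'E'
from h import *
d=cam('wrist'); save(d,'w9.png'); delta([.5525,-.2238,.2],74.2); tabs(d)
C=cloud(d);h=hsv(d);Z=C[...,2]
m=(Z>.054)&(Z<.062)&(h[...,1]<60)&(C[...,1]<.0)&(C[...,1]>-.1)&(C[...,0]<.6)
for c,a,px in blobs(m,80): print(c,a,rect(onplane(d,px,.057)),np.nanmedian(Z[px[:,1],px[:,0]]))
E
```

```text
t 25.4 tcp [ 0.5377 -0.0762  0.239 ] yaw [180.    0.   94.7] F [ 0.5 -0.3 -0.3] shift [-0.9887  0.0172  0.2605] turn [0.     0.     0.1141] w 0.0856
tab? [285. 298.] 1526 (array([ 553.9, -222.7]), array([66.7, 48.9]), 74.3)
[280.9800638  156.35805423] 2508 (array([533.8, -46.8]), array([63.9, 48. ]), 1.5) 0.05693462052774556
```

View pics/w9.png

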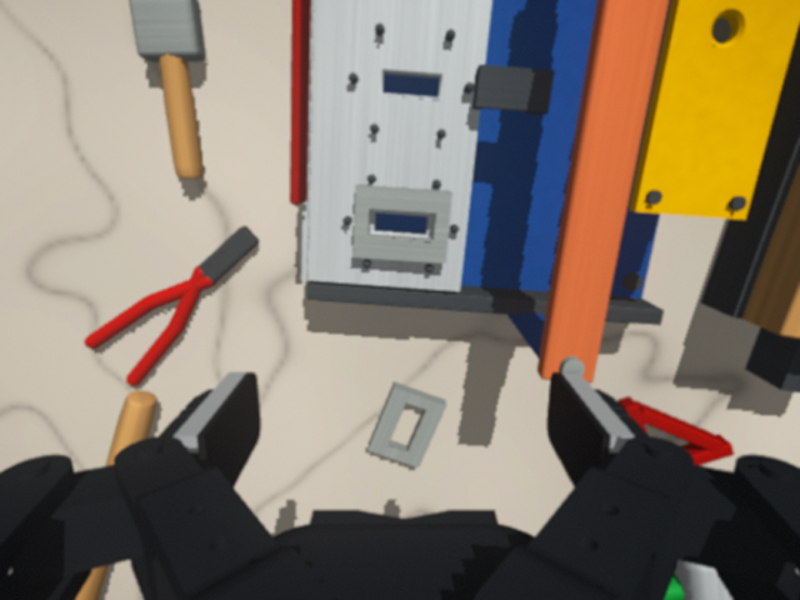

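The tab lies flat in nest0, with its top at z 0.057 and its centre at (0.534,-0.047). The other tab is at (407,425) in the picture. I'll fetch it next.

Request:
{"fn": "arm_command", "kwargs": {
  "commands": [
    [[-0.247,0.005,0.14],[0,0,0],0],
    [[-0.247,0.005,0.14],[0,0,0],0],
    [[-0.247,0.005,0.14],[0,0,0],0],
    [[-0.247,0.005,0.14],[0,0,0],0],
    [[0,0,0],[0,0,0.038],0],
    [[0,0,0],[0,0,0.038],0],
    [[0,0,0],[0,0,0.038],0],
    [[0,0,0],[0,0,0],0],
    [[0,0,0],[0,0,0],0],
    [[0,0,0],[0,0,0],0]
  ]
}}

```text
time: 26.45
tcp_pos: [0.5551, -0.2234, 0.1551]
eef_rot: [3.141, 0.0, 1.312]
contact_force: [0.3, 0.3, -0.6]
grip_width: 0.0854
grip_force: 0.0
```

```bash
python3 - <<'E'
from h import *
d=cam('wrist'); delta([.553,-.2235,.005],74.2); tabs(d)
E
```

```text
t 26.5 tcp [ 0.5551 -0.2234  0.1551] yaw [180.    0.   75.2] F [ 0.2  0.2 -0. ] shift [-0.004  -0.0132  1.0006] turn [0.0001 0.0001 0.0053] w 0.0853
tab? [281. 196.] 2981 (array([ 554.1, -224.3]), array([64.8, 47.4]), 74.0)
```

Request:
{"fn": "arm_command", "kwargs": {
  "commands": [
    [[-0.006,-0.008,0.2],[0,0,0.006],0],
    [[0,0,0.2],[0,0,0],0],
    [[0,0,0.2],[0,0,0],0],
    [[0,0,0.2],[0,0,0],0],
    [[0,0,0.12],[0,0,0],0],
    [[0,0,0.08],[0,0,0],0],
    [[0,0,0],[0,0,0],0.2],
    [[0,0,0],[0,0,0],1],
    [[0,0,0],[0,0,0],1],
    [[0,0,0],[0,0,0],1]
  ]
}}

```text
time: 27.5
tcp_pos: [0.5546, -0.2245, 0.0067]
eef_rot: [3.139, 0.001, 1.291]
contact_force: [-1.5, 1.3, 5.2]
grip_width: 0.0451
grip_force: 60.7
```

Request:
{"fn": "arm_command", "kwargs": {
  "commands": [
    [[0,0,0],[0,0,0],1],
    [[0,0,-0.1],[0,0,0],1],
    [[0,0,-0.2],[0,0,0],1],
    [[0,0,-0.3],[0,0,0],1],
    [[0,0,-0.2],[0,0,0],1],
    [[0,0,0],[0,0,-0.047],1],
    [[0,0,0],[0,0,-0.047],1],
    [[0,0,0],[0,0,-0.047],1],
    [[0,0,0],[0,0,-0.047],1],
    [[0,0,0],[0,0,-0.047],1]
  ]
}}

```text
time: 28.5
tcp_pos: [0.5537, -0.2241, 0.1263]
eef_rot: [3.141, 0.001, 2.035]
contact_force: [0.2, -0.4, -1.8]
grip_width: 0.0451
grip_force: 61.8
```

Request:
{"fn": "arm_command", "kwargs": {
  "commands": [
    [[0,0,0],[0,0,-0.047],1],
    [[0,0,0],[0,0,-0.047],1],
    [[0,0,0],[0,0,-0.047],1],
    [[0,0,0],[0,0,-0.047],1],
    [[0,0,0],[0,0,-0.047],1],
    [[0,0,0],[0,0,-0.047],1],
    [[0,0,0],[0,0,-0.047],1],
    [[0,0,0],[0,0,-0.029],1],
    [[0,0,0],[0,0,0],1],
    [[0,0,0],[0,0,0],1]
  ]
}}

```text
time: 29.5
tcp_pos: [0.5537, -0.2241, 0.1258]
eef_rot: [-3.141, 0.001, -3.133]
contact_force: [0.4, -0.1, -1.8]
grip_width: 0.0449
grip_force: 61.8
```

```bash
python3 - <<'E'
from h import *
d=cam('wrist'); held(d); delta([.530+.004,.132,.12],180.9)
E
```

```text
top z 0.13094706159852096 tab-top minus tcp 0.005323334154392095 rect tool mm (array([2389. ,  523.9]), array([62935.8, 52251.6]), -0.1) xrange [-29.07659322  33.42386324]
slot tool mm [282.48549383 265.68271605] 3240 (array([1693.2, -327.2]), array([40537.4, 17348. ]), -0.1)
t 29.6 tcp [ 0.5537 -0.2241  0.1256] yaw [-180.     0.  -179.5] F [-0.7  0.2 -1.7] shift [0.1091 2.375  0.0364] turn [-0.0001  0.0002 -0.002 ] w 0.0453
```

Request:
{"fn": "arm_command", "kwargs": {
  "commands": [
    [[0.0156,0.297,0],[0,0,0],1],
    [[0.0156,0.297,0],[0,0,0],1],
    [[0.0156,0.297,0],[0,0,0],1],
    [[0.0156,0.297,0],[0,0,0],1],
    [[0.0156,0.297,0],[0,0,0],1],
    [[0.0156,0.297,0],[0,0,0],1],
    [[0.0156,0.297,0],[0,0,0],1],
    [[0.0156,0.297,0],[0,0,-0.002],1],
    [[0,0,0],[0,0,0],1],
    [[0,0,0],[0,0,0],1]
  ]
}}

```text
time: 30.55
tcp_pos: [0.5306, 0.133, 0.1252]
eef_rot: [-3.141, 0.0, -3.122]
contact_force: [0.6, 0.3, -1.3]
grip_width: 0.045
grip_force: 62.0
```

```bash
python3 - <<'E'
from h import *
d=cam('wrist'); held(d); delta([.5316,.132,.0535],180.9)
C=cloud(d);h=hsv(d);Z=C[...,2]
m=(h[...,0]>100)&(h[...,0]<125)&(h[...,1]>110)&(C[...,0]<.56)&(C[...,0]>.5)&(Z<.044)
for c,a,px in blobs(m,80): print('slot',c,a,rect(onplane(d,px,.045)))
for c,a,px in blobs(red(d)&(C[...,0]<.5)&(C[...,0]>.43),80): print('plate',c,a,rect(onplane(d,px,.075)))
E
```

```text
top z 0.13041696342043896 tab-top minus tcp 0.005322072902223418 rect tool mm (array([2400.1, 1607.8]), array([62435.3, 52208.6]), -0.2) xrange [-28.81432741  33.5989328 ]
slot tool mm [282.48513638 265.87220349] 3263 (array([1672. ,  762.8]), array([41100.5, 17385.1]), -0.6)
t 30.6 tcp [0.5308 0.132  0.1251] yaw [-180.    0. -179.] F [-0.   0.5 -1.1] shift [-0.0056  0.0005  0.4773] turn [-0.0002  0.      0.0008] w 0.0446
slot [154.45173042 213.34061931] 549 (array([529.9,  44.7]), array([32.2,  8.2]), 0.8)
slot [282.45714286 230.97142857] 175 (array([540.5, 132.9]), array([10.5,  7.4]), -88.8)
plate [128.99437073 112.88419783] 2487 (array([463.7,  49.7]), array([144.9,   5.2]), -89.2)
```

Request:
{"fn": "arm_command", "kwargs": {
  "commands": [
    [[-0.004,0.003,0.1],[0,0,0],1],
    [[0,0,0.1],[0,0,0],1],
    [[0,0,0.1],[0,0,0],1],
    [[0,0,0.05],[0,0,0],1],
    [[0,0,0.05],[0,0,0],1],
    [[0,0,0.04],[0,0,0],1],
    [[0,0,0.04],[0,0,0],1],
    [[0,0,0],[0,0,0],1],
    [[0,0,0],[0,0,0],1],
    [[0,0,0],[0,0,0],1]
  ]
}}

```text
time: 31.6
tcp_pos: [0.5317, 0.1327, 0.0533]
eef_rot: [-3.142, 0.001, -3.124]
contact_force: [0.5, -1.0, -2.3]
grip_width: 0.0447
grip_force: 62.0
```

Request:
{"fn": "arm_command", "kwargs": {
  "commands": [
    [[0,0,0.005],[0,0,0],1],
    [[0,0,0],[0,0,0],0.3],
    [[0,0,0],[0,0,0],0],
    [[0,0,0],[0,0,0],0],
    [[0,0,0],[0,0,0],0],
    [[0,0,-0.1],[0,0,0],0],
    [[0,0,-0.3],[0,0,0],0],
    [[0,0,-0.32],[0,0,0],0],
    [[0,0,-0.32],[0,0,0],0],
    [[0,0,-0.2],[0,0,0],0]
  ]
}}

```text
time: 32.6
tcp_pos: [0.5327, 0.1328, 0.2421]
eef_rot: [3.141, 0.005, -3.124]
contact_force: [-0.4, -0.1, 0.1]
grip_width: 0.0854
grip_force: 0.0
```

Request:
{"fn": "arm_command", "kwargs": {
  "commands": [
    [[0.04,-0.32,0],[0,0,0],0],
    [[0.04,-0.32,0],[0,0,0],0],
    [[0.04,-0.32,0],[0,0,0],0],
    [[0.04,-0.32,0],[0,0,0],0],
    [[0.04,-0.32,0],[0,0,0],0],
    [[0.04,-0.32,0],[0,0,0],0],
    [[0.04,-0.32,0],[0,0,0],0],
    [[0.04,-0.32,0],[0,0,0],0],
    [[0.04,-0.32,0],[0,0,0],0],
    [[0.02,-0.32,0],[0,0,0],0]
  ]
}}

```text
time: 33.6
tcp_pos: [0.482, -0.3502, 0.2383]
eef_rot: [3.141, -0.0, -3.124]
contact_force: [1.5, 0.5, 1.6]
grip_width: 0.085
grip_force: 0.0
```

```bash
python3 - <<'E'
from h import *
d=cam('wrist'); save(d,'w10.png'); delta([.491,-.362,.2],180)
C=cloud(d)
for c,a,px in blobs(red(d)&(C[...,2]>.075),60): print('bar',np.round(c),a,rect(onplane(d,px,.089)),np.nanmedian(C[px[:,1],px[:,0],2]))
for n in('top','scene'):
  d=cam(n);C=cloud(d);h=hsv(d);Z=C[...,2]
  m=(Z>.0535)&(Z<.062)&(h[...,1]<60)&(C[...,1]<.2)&(C[...,1]>-.1)&(C[...,0]<.58)&(C[...,0]>.49)
  for c,a,px in blobs(m,60): print(n,c,a,rect(onplane(d,px,.057)),np.nanmedian(Z[px[:,1],px[:,0]]))
E
```

```text
t 33.6 tcp [ 0.4824 -0.3586  0.2385] yaw [-1.796e+02  1.000e-01 -1.791e+02] F [ 2.5 -7.5  0.7] shift [-0.0568 -0.0217  0.2568] turn [-0.0023  0.0003  0.0047] w 0.0852
bar [267. 132.] 693 (array([ 427.8, -364.3]), array([43.1, 11.8]), -1.8) 0.08862118452050513
bar [266. 206.] 598 (array([ 491.9, -365. ]), array([45.6, 11.8]), -5.0) 0.08855690372563758
bar [265. 271.] 550 (array([ 556.1, -365.7]), array([47.5, 11.5]), 0.6) 0.08849438392701535
top [308.95736434 211.52713178] 258 (array([531.6, -45.8]), array([64. , 47.9]), 1.3) 0.05662952721254222
top [245.7953668  219.13899614] 259 (array([529.5, 132.9]), array([64.5, 47.9]), 1.2) 0.0565566109148508
scene [301.21399177 196.47325103] 243 (array([534.4, 129.6]), array([68.5, 54.1]), -0.5) 0.05670077938402067
scene [247.34172662 225.23021583] 278 (array([534.8, -47.6]), array([66.1, 48.8]), 0.8) 0.05674467906318896
```

View pics/w10.png

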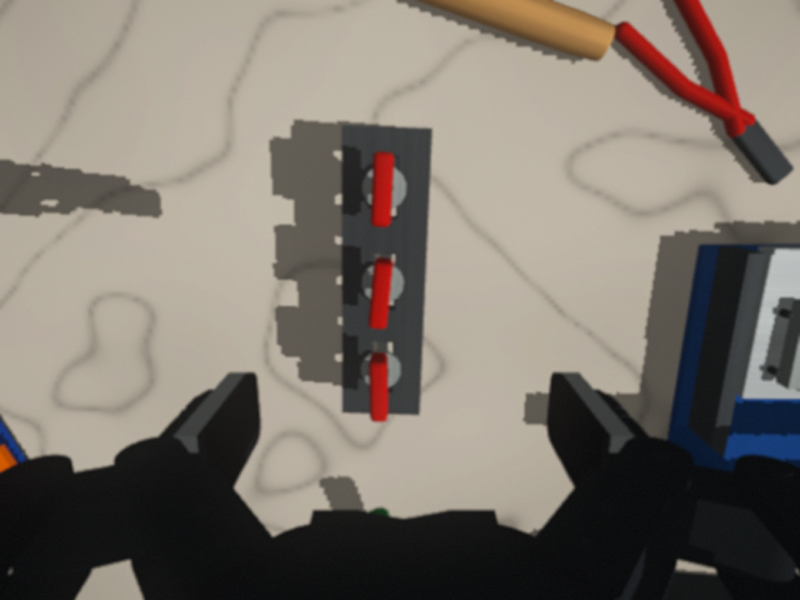

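Both tabs now lie flat in nest0 and nest2, with tops at about 0.0567. The bolt bars show at (382,188), (381,293) and (379,388). I'll take the far bolt first.

Request:
{"fn": "arm_command", "kwargs": {
  "commands": [
    [[-0.245,-0.027,0.16],[0,0,0.002],0],
    [[-0.245,-0.027,0.16],[0,0,0],0],
    [[0,0,0.16],[0,0,0],0],
    [[0,0,0.16],[0,0,0],0],
    [[0,0,0],[0,0,0],0],
    [[0,0,0],[0,0,0],0],
    [[0,0,0],[0,0,0],0],
    [[0,0,0],[0,0,0],0],
    [[0,0,0],[0,0,0],0],
    [[0,0,0],[0,0,0],0]
  ]
}}

```text
time: 34.75
tcp_pos: [0.5568, -0.3557, 0.1431]
eef_rot: [-3.141, 0.001, -3.13]
contact_force: [-1.0, -0.2, -0.4]
grip_width: 0.0855
grip_force: 0.0
```

```bash
cat >> h.py <<'E'
def bars(d,z=.089):
    C=cloud(d)
    for c,a,px in blobs(red(d)&(abs(C[...,2]-z)<.004),60): print('bar top',np.round(c),a,rect(onplane(d,px,z)),np.nanmedian(C[px[:,1],px[:,0],2]))
E
python3 - <<'E'
from h import *
d=cam('wrist'); delta([.556,-.3655,.06],180.6); bars(d)
E
```

```text
t 34.8 tcp [ 0.5567 -0.3556  0.1429] yaw [-180.     0.  -179.3] F [-0.5  0.1 -0.2] shift [ 0.0059 -0.0654  0.5528] turn [-0.0002  0.0002  0.0003] w 0.0855
bar top [268.  19.] 843 (array([ 441.3, -365. ]), array([18.6, 11.2]), -2.5) 0.0885408279235145
bar top [268. 122.] 1543 (array([ 493.7, -365.3]), array([43. , 11.8]), -5.0) 0.08865061150798653
bar top [266. 231.] 1190 (array([ 558.8, -366.4]), array([42.4, 11.5]), 0.4) 0.08865618574453839
```

Request:
{"fn": "arm_command", "kwargs": {
  "commands": [
    [[-0.013,-0.072,0],[0,0,0.001],0],
    [[0,0,0.15],[0,0,0],0],
    [[0,0,0.15],[0,0,0],0],
    [[0,0,0.15],[0,0,0],0],
    [[0,0,0.1],[0,0,0],0],
    [[0,0,0],[0,0,0],0.5],
    [[0,0,0],[0,0,0],1],
    [[0,0,0],[0,0,0],1],
    [[0,0,0],[0,0,0],1],
    [[0,0,0],[0,0,0],1]
  ],
  "newtons": 60
}}

```text
time: 35.8
tcp_pos: [0.5591, -0.3665, 0.0608]
eef_rot: [-3.141, 0.001, -3.133]
contact_force: [0.2, 1.8, 2.2]
grip_width: 0.0124
grip_force: 1.0
```

Request:
{"fn": "arm_command", "kwargs": {
  "commands": [
    [[0,0,0],[0,0,0],1],
    [[0,0,-0.1],[0,0,0],1],
    [[0,0,-0.2],[0,0,0],1],
    [[0,0,-0.3],[0,0,0],1],
    [[0,0,-0.2],[0,0,0],1],
    [[0,0,0],[0,0,0],1],
    [[0,0,0],[0,0,0],1],
    [[0,0,0],[0,0,0],1],
    [[0,0,0],[0,0,0],1],
    [[0,0,0],[0,0,0],1]
  ]
}}

```text
time: 36.8
tcp_pos: [0.5579, -0.3656, 0.1782]
eef_rot: [3.14, -0.002, -3.133]
contact_force: [0.0, -1.1, -1.2]
grip_width: 0.0109
grip_force: 58.7
```

```bash
python3 - <<'E'
from h import *
s=delta([.5325,-.047,.18],180.9); d=cam('wrist'); bars(d); 
C=cloud(d)
for c,a,px in blobs(red(d)&(C[...,2]>.12),60):
    z=np.nanmedian(C[px[:,1],px[:,0],2]); print('held',c,a,z,z-s['tcp_pos'][2],rect(onplane(d,px,z)))
E
```

```text
t 36.8 tcp [ 0.5579 -0.3656  0.1782] yaw [ 1.799e+02 -1.000e-01 -1.795e+02] F [ 0.  -1.1 -1.2] shift [ 0.1513  2.1251 -0.0081] turn [ 0.0006 -0.0007 -0.0023] w 0.0109
bar top [285.  24.] 893 (array([ 436.5, -364.8]), array([28.4, 11.6]), -1.1) 0.0886021742728912
bar top [284. 120.] 1095 (array([ 493.7, -365.3]), array([43.1, 11.6]), -5.1) 0.08868796790631119
held [282.44694436 288.25661295] 3289 0.20592402307288452 0.027748469427290645 (array([ 555. , -365.8]), array([48. , 11.8]), 0.7)
```

Request:
{"fn": "arm_command", "kwargs": {
  "commands": [
    [[0.019,0.266,-0.02],[0,0,-0.002],1],
    [[0.019,0.266,-0.02],[0,0,0],1],
    [[0.019,0.266,-0.02],[0,0,0],1],
    [[0.019,0.266,-0.02],[0,0,0],1],
    [[0.019,0.266,-0.02],[0,0,0],1],
    [[0.019,0.266,-0.02],[0,0,0],1],
    [[0.019,0.265,-0.02],[0,0,0],1],
    [[0.019,0.265,-0.02],[0,0,0],1],
    [[0,0,0],[0,0,0],1],
    [[0,0,0],[0,0,0],1]
  ]
}}

```text
time: 37.85
tcp_pos: [0.5313, -0.0469, 0.2036]
eef_rot: [-3.141, -0.0, -3.125]
contact_force: [-0.3, -0.8, -1.3]
grip_width: 0.0116
grip_force: 59.0
```

```bash
cat >> h.py <<'E'
def slots(d):
    C=cloud(d);h=hsv(d);Z=C[...,2]
    m=(h[...,0]>100)&(h[...,0]<125)&(h[...,1]>110)&(C[...,0]<.56)&(C[...,0]>.5)&(Z<.044)
    for c,a,px in blobs(m,80): print('slot',c,a,rect(onplane(d,px,.045)))
    m=(Z>.054)&(Z<.060)&(h[...,1]<60)&(C[...,0]<.58)&(C[...,0]>.49)&(C[...,1]>-.1)
    for c,a,px in blobs(m,200): print('tab',c,a,rect(onplane(d,px,.057)))
E
python3 - <<'E'
from h import *
delta([.5327,-.047,.12],180.9); d=cam('wrist'); slots(d); save(d,'w11.png',(140,120,420,330))
E
```

```text
t 37.9 tcp [ 0.5313 -0.0469  0.2036] yaw [-180.   -0. -179.] F [-0.3 -0.8 -1.3] shift [-9.600e-03 -5.000e-04  5.573e-01] turn [-0.0002 -0.0001  0.0004] w 0.0116
slot [215.47777778 182.4       ] 90 (array([ 523.1, -108.3]), array([52.5,  1.4]), 0.9)
slot [282.51282051 192.16410256] 390 (array([530.4, -47.2]), array([29.9, 10.2]), 1.1)
slot [378.95847751 193.47058824] 289 (array([530.2,  41. ]), array([30.9,  7.7]), 1.1)
tab [283.18651093 194.52825923] 2654 (array([533.3, -46.6]), array([64.3, 48. ]), 1.4)
tab [486.64950113 197.90601867] 3107 (array([530.7, 130.8]), array([63.2, 50.5]), 1.3)
tab [380.07563025 245.38655462] 238 (array([576.1,  43.2]), array([24.7,  8.8]), -88.9)
```

View pics/w11.png

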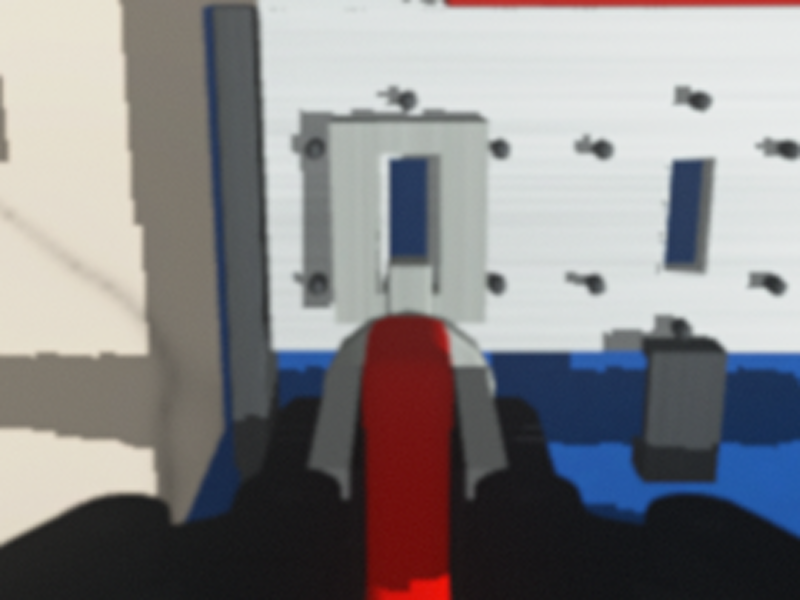

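The crop shows the held T-head at (410,290), in line with the slot at (409,210). Dowel tops are at (500,148), (494,283), (317,148) and (317,283). I'll get the nest x from the dowels.

```bash
python3 - <<'E'
from h import *
d=cam('wrist'); p=np.array([[500,148],[494,283],[317,148],[317,283],[601,148],[596,284]])*.35+[140,120]
P=onplane(d,p,.052); print(np.round(P,4)); print('nest0',P[:4].mean(0)); delta([.533,-.047,.1],180.9)
E
```

```text
[[ 0.5103 -0.0199  0.052 ]
 [ 0.5537 -0.02    0.052 ]
 [ 0.5112 -0.0763  0.052 ]
 [ 0.5547 -0.0766  0.052 ]
 [ 0.5098  0.0111  0.052 ]
 [ 0.5535  0.0126  0.052 ]]
nest0 [ 0.53248093 -0.0482127   0.052     ]
t 38.0 tcp [ 0.5316 -0.0484  0.2035] yaw [-180.    -0.  -179.2] F [-0.4 -0.4 -1.1] shift [-0.0092  0.0094  0.6902] turn [-0.0002 -0.     -0.0004] w 0.0112
```

Request:
{"fn": "arm_command", "kwargs": {
  "commands": [
    [[-0.007,0.002,0.15],[0,0,0],1],
    [[0,0,0.15],[0,0,0],1],
    [[0,0,0.15],[0,0,0],1],
    [[0,0,0.15],[0,0,0],1],
    [[0,0,0.04],[0,0,0],1],
    [[0,0,0.04],[0,0,0],1],
    [[0,0,0.04],[0,0,0],1],
    [[0,0,0.03],[0,0,0],1],
    [[0,0,0],[0,0,0],1],
    [[0,0,0],[0,0,0],1]
  ]
}}

```text
time: 38.95
tcp_pos: [0.5327, -0.0473, 0.0916]
eef_rot: [-3.141, 0.001, -3.127]
contact_force: [0.1, -0.4, -1.6]
grip_width: 0.011
grip_force: 58.9
```

Request:
{"fn": "arm_command", "kwargs": {
  "commands": [
    [[0,0,0.03],[0,0,0],1],
    [[0,0,0.03],[0,0,0],1],
    [[0,0,0.03],[0,0,0],1],
    [[0,0,0.03],[0,0,0],1],
    [[0,0,0],[0,0,0],1],
    [[0,0,0],[0,0,0],1],
    [[0,0,0],[0,0,0],1],
    [[0,0,0],[0,0,0],1],
    [[0,0,0],[0,0,0],1],
    [[0,0,0],[0,0,0],1]
  ]
}}

```text
time: 39.95
tcp_pos: [0.5324, -0.0473, 0.0732]
eef_rot: [-3.141, -0.0, -3.127]
contact_force: [0.4, -0.9, -1.1]
grip_width: 0.0111
grip_force: 59.0
```

Request:
{"fn": "arm_command", "kwargs": {
  "commands": [
    [[0,0,0],[0,0,0.045],1],
    [[0,0,0],[0,0,0.045],1],
    [[0,0,0],[0,0,0.045],1],
    [[0,0,0],[0,0,0.045],1],
    [[0,0,0],[0,0,0.045],1],
    [[0,0,0],[0,0,0.045],1],
    [[0,0,0],[0,0,0.045],1],
    [[0,0,0],[0,0,0.045],1],
    [[0,0,0],[0,0,0.045],1],
    [[0,0,0],[0,0,0.045],1]
  ]
}}

```text
time: 40.95
tcp_pos: [0.5324, -0.0473, 0.0732]
eef_rot: [-3.142, 0.0, 1.737]
contact_force: [-0.0, 0.2, -1.0]
grip_width: 0.0109
grip_force: 59.0
```

Request:
{"fn": "arm_command", "kwargs": {
  "commands": [
    [[0,0,0],[0,0,0.045],1],
    [[0,0,0],[0,0,0.003],1],
    [[0,0,0],[0,0,0],1],
    [[0,0,0],[0,0,0],1],
    [[0,0,0],[0,0,0],0.7],
    [[0,0,0],[0,0,0],0.4],
    [[0,0,0],[0,0,0],0],
    [[0,0,0],[0,0,0],0],
    [[0,0,-0.1],[0,0,0],0],
    [[0,0,-0.2],[0,0,0],0]
  ]
}}

```text
time: 41.95
tcp_pos: [0.5305, -0.0469, 0.1168]
eef_rot: [-3.137, -0.001, 1.592]
contact_force: [-0.7, -0.3, 0.3]
grip_width: 0.0854
grip_force: 0.0
```

Request:
{"fn": "arm_command", "kwargs": {
  "commands": [
    [[0,0,-0.3],[0,0,-0.047],0],
    [[0,0,-0.3],[0,0,-0.047],0],
    [[0,0,-0.2],[0,0,-0.047],0],
    [[0,0,0],[0,0,-0.047],0],
    [[0,0,0],[0,0,-0.047],0],
    [[0,0,0],[0,0,-0.047],0],
    [[0,0,0],[0,0,-0.047],0],
    [[0,0,0],[0,0,-0.047],0],
    [[0,0,0],[0,0,-0.047],0],
    [[0,0,0],[0,0,-0.047],0]
  ]
}}

```text
time: 42.95
tcp_pos: [0.5323, -0.0473, 0.2382]
eef_rot: [-3.141, -0.0, 3.075]
contact_force: [-0.1, -0.1, 0.1]
grip_width: 0.0854
grip_force: 0.0
```

```bash
python3 - <<'E'
from h import *
delta([.4275,-.3645,.2],180.9); d=cam('wrist'); slots(d); bars(d,.101); save(d,'w12.png')
E
```

```text
t 43.0 tcp [ 0.5323 -0.0473  0.2382] yaw [-180.    -0.   176.2] F [-0.1 -0.1  0.1] shift [ 0.5555 -2.1569  0.2549] turn [-0.     -0.0001 -0.0263] w 0.0854
slot [222.025  181.6375] 80 (array([ 523.9, -108.2]), array([53.5,  1.7]), 0.8)
slot [461.28571429 170.23076923] 91 (array([529.3, 131.5]), array([32.4,  2.8]), 1.0)
slot [370.5        178.44094488] 254 (array([530.8,  41.6]), array([32.1,  7.1]), 0.1)
tab [467.76873823 173.63502825] 2655 (array([530.9, 131.3]), array([64.9, 50.3]), 0.9)
tab [284.10315671 186.08455468] 1774 (array([533.4, -46.6]), array([64.3, 47.9]), 1.4)
bar top [281. 198.] 641 (array([531.6, -48.5]), array([42.3, 12. ]), -88.1) 0.10061276247302443
```

Bolt 1 is seated, with its bar top at 0.1006 and turned 89° to the slot. I'll take the near bolt for nest2.

Request:
{"fn": "arm_command", "kwargs": {
  "commands": [
    [[0.07,-0.27,0],[0,0,0],0],
    [[0.07,-0.27,0],[0,0,0],0],
    [[0.07,-0.27,0],[0,0,0],0],
    [[0.07,-0.27,0],[0,0,0],0],
    [[0.07,-0.27,0],[0,0,0],0],
    [[0.07,-0.27,0],[0,0,0],0],
    [[0.07,-0.27,0],[0,0,0],0],
    [[0.066,-0.267,0],[0,0,0],0],
    [[0,0,0.3],[0,0,-0.012],0],
    [[0,0,0.3],[0,0,0],0]
  ]
}}

```text
time: 44.0
tcp_pos: [0.4261, -0.3668, 0.1486]
eef_rot: [-3.138, 0.004, 3.102]
contact_force: [0.1, 0.2, -0.4]
grip_width: 0.0855
grip_force: 0.0
```

Request:
{"fn": "arm_command", "kwargs": {
  "commands": [
    [[0,0,0],[0,0,0],0],
    [[0,0,0],[0,0,0],0],
    [[0,0,0],[0,0,0],0],
    [[0,0,0],[0,0,0],0],
    [[0,0,0],[0,0,0],0],
    [[0,0,0],[0,0,0],0],
    [[0,0,0],[0,0,0],0],
    [[0,0,0],[0,0,0],0],
    [[0,0,0],[0,0,0],0],
    [[0,0,0],[0,0,0],0]
  ]
}}

```text
time: 45.0
tcp_pos: [0.4255, -0.3638, 0.1482]
eef_rot: [3.142, -0.0, 3.106]
contact_force: [0.9, 0.0, 0.1]
grip_width: 0.085
grip_force: 0.0
```

```bash
python3 - <<'E'
from h import *
d=cam('wrist'); bars(d); delta([.4285,-.365,.0608],178.3)
E
```

```text
bar top [282. 228.] 1156 (array([ 426.4, -364.5]), array([43.2, 11.6]), -2.0) 0.08862096556364257
bar top [284. 319.] 955 (array([ 491.5, -365.2]), array([44.1, 11.8]), -4.9) 0.08856196488300257
t 45.0 tcp [ 0.4255 -0.3638  0.1482] yaw [180.  -0. 178.] F [0.7 0.9 0.5] shift [-0.0201 -0.0072  0.5824] turn [ 0.     -0.     -0.0019] w 0.0855
```

Request:
{"fn": "arm_command", "kwargs": {
  "commands": [
    [[-0.007,-0.004,0],[0,0,0],0],
    [[0,0,0.16],[0,0,0],0],
    [[0,0,0.16],[0,0,0],0],
    [[0,0,0.16],[0,0,0],0],
    [[0,0,0.1],[0,0,0],0],
    [[0,0,0],[0,0,0],0.5],
    [[0,0,0],[0,0,0],1],
    [[0,0,0],[0,0,0],1],
    [[0,0,0],[0,0,0],1],
    [[0,0,0],[0,0,0],1]
  ]
}}

```text
time: 46.05
tcp_pos: [0.427, -0.3649, 0.0621]
eef_rot: [-3.14, 0.001, 3.106]
contact_force: [-0.3, 4.1, 1.4]
grip_width: 0.0125
grip_force: 1.0
```

Request:
{"fn": "arm_command", "kwargs": {
  "commands": [
    [[0,0,0],[0,0,0],1],
    [[0,0,-0.1],[0,0,0],1],
    [[0,0,-0.25],[0,0,0],1],
    [[0,0,-0.33],[0,0,0],1],
    [[0,0,-0.3],[0,0,0],1],
    [[0,0,0],[0,0,0],1],
    [[0,0,0],[0,0,0],1],
    [[0,0,0],[0,0,0],1],
    [[0,0,0],[0,0,0],1],
    [[0,0,0],[0,0,0],1]
  ]
}}

```text
time: 47.05
tcp_pos: [0.4259, -0.3637, 0.2066]
eef_rot: [3.139, -0.002, 3.106]
contact_force: [-0.6, -0.1, -1.0]
grip_width: 0.0111
grip_force: 59.7
```

```bash
python3 - <<'E'
from h import *
delta([.5305,.1315,.205],180.9)
E
```

```text
t 47.0 tcp [ 0.4259 -0.3637  0.2066] yaw [ 1.799e+02 -1.000e-01  1.780e+02] F [-0.6 -0.1 -1. ] shift [-0.5798  3.324   0.0165] turn [ 0.0007 -0.0007 -0.0163] w 0.0111
```

Request:
{"fn": "arm_command", "kwargs": {
  "commands": [
    [[-0.053,0.302,0],[0,0,0],1],
    [[-0.053,0.302,0],[0,0,0],1],
    [[-0.053,0.302,0],[0,0,0],1],
    [[-0.053,0.302,0],[0,0,0],1],
    [[-0.053,0.302,0],[0,0,0],1],
    [[-0.053,0.302,0],[0,0,0],1],
    [[-0.053,0.302,0],[0,0,0],1],
    [[-0.053,0.302,0],[0,0,0],1],
    [[-0.053,0.302,0],[0,0,0],1],
    [[-0.053,0.302,0],[0,0,0],1]
  ]
}}

```text
time: 48.05
tcp_pos: [0.5219, 0.0873, 0.2074]
eef_rot: [-3.141, -0.001, 3.106]
contact_force: [1.5, -0.6, -1.4]
grip_width: 0.011
grip_force: 59.6
```

Request:
{"fn": "arm_command", "kwargs": {
  "commands": [
    [[-0.05,0.304,0],[0,0,0],1],
    [[0,0,0],[0,0,-0.016],1],
    [[0,0,0],[0,0,0],1],
    [[0,0,0],[0,0,0],1],
    [[0,0,0],[0,0,0],1],
    [[0,0,0],[0,0,0],1],
    [[0,0,0],[0,0,0],1],
    [[0,0,0],[0,0,0],1],
    [[0,0,0],[0,0,0],1],
    [[0,0,0],[0,0,0],1]
  ]
}}

```text
time: 49.05
tcp_pos: [0.5313, 0.1306, 0.2083]
eef_rot: [-3.142, 0.0, -3.127]
contact_force: [0.7, -0.5, -1.1]
grip_width: 0.0108
grip_force: 59.7
```

```bash
python3 - <<'E'
from h import *
delta([.5301,.1315,.205],180.9); d=cam('wrist'); slots(d); save(d,'w13.png',(140,120,420,330)); delta([.5301,.1315,.205],180.9)
E
```

```text
t 49.0 tcp [0.5313 0.1306 0.2083] yaw [-180.     0.  -179.2] F [ 0.7 -0.5 -1.1] shift [0.008  0.0063 0.0218] turn [-0.      0.     -0.0004] w 0.0108
slot [350.12  184.264] 125 (array([523.3, 192.6]), array([52.5,  2. ]), 0.9)
slot [189.53068592 189.48375451] 277 (array([530.5,  44.1]), array([31.2,  7.6]), 1.2)
slot [284.9895288  189.86649215] 382 (array([529.5, 132.6]), array([32.2,  9.4]), 0.9)
tab [ 87.31984127 191.80198413] 2520 (array([533.4, -46.1]), array([63.7, 50.6]), 1.1)
tab [284.96212973 191.41994751] 2667 (array([531.3, 132.4]), array([64.2, 47.9]), 1.2)
tab [188.10714286 240.6875    ] 224 (array([576.1,  43.1]), array([25. ,  8.9]), -89.2)
t 49.1 tcp [0.5313 0.1306 0.2082] yaw [-180.     0.  -179.2] F [-0.6 -0.  -0.8] shift [0.0078 0.0059 0.0216] turn [-0.      0.     -0.0004] w 0.011
```

View pics/w13.png

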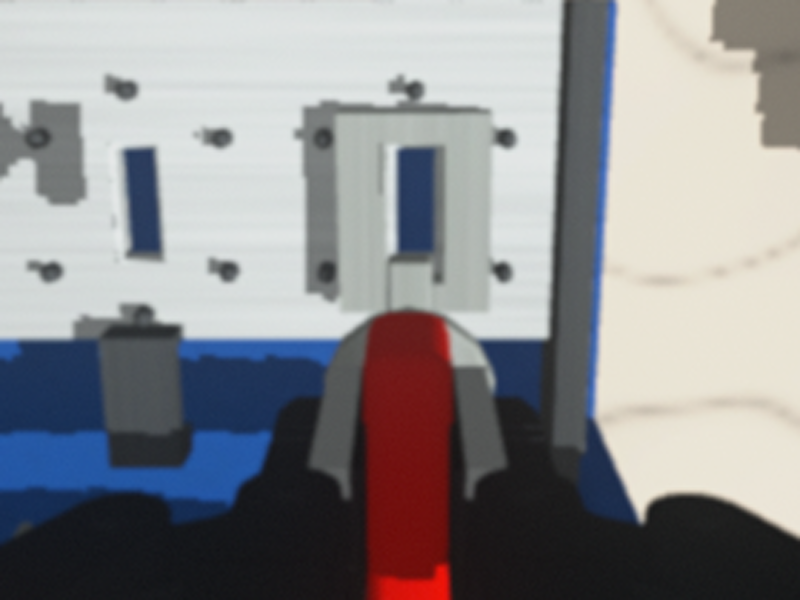

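The crop shows the T-head at (411,285), slightly left of the slot centre. The dowels are at (507,138), (502,271), (323,138) and (326,271).

```bash
python3 - <<'E'
from h import *
d=cam('wrist'); p=np.array([[507,138],[502,271],[323,138],[326,271]])*.35+[140,120]
P=onplane(d,p,.052); print(np.round(P,4)); print('nest2',P.mean(0)); delta(list(P.mean(0)[:2])+[.0744],180.9)
E
```

```text
[[0.5077 0.1611 0.052 ]
 [0.5508 0.1614 0.052 ]
 [0.5086 0.1037 0.052 ]
 [0.5517 0.1044 0.052 ]]
nest2 [0.52969633 0.13267277 0.052     ]
t 49.1 tcp [0.5313 0.1306 0.2082] yaw [-180.     0.  -179.2] F [ 0.8  0.5 -1. ] shift [0.0105 0.0139 0.8922] turn [-0.      0.     -0.0004] w 0.0108
```

Request:
{"fn": "arm_command", "kwargs": {
  "commands": [
    [[0.008,0.013,0.16],[0,0,0],1],
    [[0,0,0.16],[0,0,0],1],
    [[0,0,0.16],[0,0,0],1],
    [[0,0,0.16],[0,0,0],1],
    [[0,0,0.045],[0,0,0],1],
    [[0,0,0.045],[0,0,0],1],
    [[0,0,0.045],[0,0,0],1],
    [[0,0,0],[0,0,0],1],
    [[0,0,0],[0,0,0],1],
    [[0,0,0],[0,0,0],1]
  ]
}}

```text
time: 50.15
tcp_pos: [0.5306, 0.1327, 0.0927]
eef_rot: [3.142, 0.001, -3.127]
contact_force: [0.6, 0.0, -0.8]
grip_width: 0.0107
grip_force: 59.7
```

Request:
{"fn": "arm_command", "kwargs": {
  "commands": [
    [[0,0,0.03],[0,0,0],1],
    [[0,0,0.03],[0,0,0],1],
    [[0,0,0.03],[0,0,0],1],
    [[0,0,0.03],[0,0,0],1],
    [[0,0,0],[0,0,0],1],
    [[0,0,0],[0,0,0],1],
    [[0,0,0],[0,0,0],1],
    [[0,0,0],[0,0,0],1],
    [[0,0,0],[0,0,0],1],
    [[0,0,0],[0,0,0],1]
  ]
}}

```text
time: 51.15
tcp_pos: [0.53, 0.1326, 0.0741]
eef_rot: [-3.142, -0.0, -3.127]
contact_force: [-0.9, -0.5, 4.4]
grip_width: 0.0111
grip_force: 60.7
```

Seated (light contact). Quarter turn, release, rise.

Request:
{"fn": "arm_command", "kwargs": {
  "commands": [
    [[0,0,0],[0,0,0.045],1],
    [[0,0,0],[0,0,0.045],1],
    [[0,0,0],[0,0,0.045],1],
    [[0,0,0],[0,0,0.045],1],
    [[0,0,0],[0,0,0.045],1],
    [[0,0,0],[0,0,0.045],1],
    [[0,0,0],[0,0,0.045],1],
    [[0,0,0],[0,0,0.045],1],
    [[0,0,0],[0,0,0.045],1],
    [[0,0,0],[0,0,0.045],1]
  ]
}}

```text
time: 52.15
tcp_pos: [0.5311, 0.1325, 0.0741]
eef_rot: [3.14, 0.0, 1.737]
contact_force: [1.0, -0.6, 2.5]
grip_width: 0.011
grip_force: 60.2
```

Request:
{"fn": "arm_command", "kwargs": {
  "commands": [
    [[0,0,0],[0,0,0.045],1],
    [[0,0,0],[0,0,0.003],1],
    [[0,0,0],[0,0,0],1],
    [[0,0,0],[0,0,0],1],
    [[0,0,0],[0,0,0],0.7],
    [[0,0,0],[0,0,0],0.4],
    [[0,0,0],[0,0,0],0],
    [[0,0,0],[0,0,0],0],
    [[0,0,-0.1],[0,0,0],0],
    [[0,0,-0.2],[0,0,0],0]
  ]
}}

```text
time: 53.15
tcp_pos: [0.5278, 0.1324, 0.1173]
eef_rot: [-3.136, 0.001, 1.592]
contact_force: [0.8, -0.1, -0.0]
grip_width: 0.0854
grip_force: 0.0
```

Request:
{"fn": "arm_command", "kwargs": {
  "commands": [
    [[0,0,-0.3],[0,0,-0.047],0],
    [[0,0,-0.3],[0,0,-0.047],0],
    [[0,0,-0.2],[0,0,-0.047],0],
    [[0,0,0],[0,0,-0.047],0],
    [[0,0,0],[0,0,-0.047],0],
    [[0,0,0],[0,0,-0.047],0],
    [[0,0,0],[0,0,-0.047],0],
    [[0,0,0],[0,0,-0.047],0],
    [[0,0,0],[0,0,-0.047],0],
    [[0,0,0],[0,0,-0.047],0]
  ]
}}

```text
time: 54.15
tcp_pos: [0.5297, 0.1327, 0.2387]
eef_rot: [-3.141, -0.001, 3.075]
contact_force: [0.6, -0.3, 0.3]
grip_width: 0.0856
grip_force: 0.0
```

```bash
python3 - <<'E'
from h import *
delta([.43,.041,.2],180.9); d=cam('wrist'); slots(d); bars(d,.101)
C=cloud(d)
for c,a,px in blobs(red(d)&(C[...,0]<.5)&(C[...,0]>.43),80): print('plate',c,a,rect(onplane(d,px,.075)))
E
```

```text
t 54.1 tcp [0.5297 0.1327 0.2387] yaw [-180.    -0.   176.2] F [ 0.6 -0.3  0.3] shift [ 0.6219 -0.654   0.2587] turn [-0.     -0.0002 -0.0263] w 0.0856
slot [342.4        176.76666667] 180 (array([527.9, 193.4]), array([62.6,  3.3]), 0.9)
slot [196.35555556 192.22666667] 225 (array([530.6,  44.1]), array([31.8,  7.5]), 0.8)
tab [281.57765668 170.17257039] 1101 (array([518.7, 132.2]), array([48.2, 39.4]), -89.4)
tab [105.23561508 201.37698413] 2016 (array([533.6, -46.1]), array([64. , 50.1]), 1.4)
tab [285.06416275 214.00469484] 639 (array([555.1, 132.9]), array([47.9, 16.7]), -88.7)
bar top [282. 199.] 634 (array([529.9, 131.5]), array([42.1, 11.7]), -89.3) 0.10061668967929752
bar top [ 75. 214.] 670 (array([531.6, -46.2]), array([45.1, 12. ]), -87.8) 0.10061523941393251
plate [175.31828194 125.40418502] 908 (array([463.7,  42.4]), array([158. ,   4.6]), -89.2)
```

Request:
{"fn": "arm_command", "kwargs": {
  "commands": [
    [[0.144,-0.164,0],[0,0,0],1],
    [[0.144,-0.164,0],[0,0,0],1],
    [[0.144,-0.164,0],[0,0,0],1],
    [[0.144,-0.164,0],[0,0,0],1],
    [[0,0,0],[0,0,-0.026],1],
    [[0,0,0.28],[0,0,0],1],
    [[0,0,0.28],[0,0,0],1],
    [[0,0,0.28],[0,0,0],1],
    [[0,0,0],[0,0,0],1],
    [[0,0,0],[0,0,0],1]
  ]
}}

```text
time: 55.2
tcp_pos: [0.4362, 0.0408, 0.1131]
eef_rot: [3.142, -0.002, -3.135]
contact_force: [0.9, -1.2, 0.8]
grip_width: -0.0002
grip_force: 0.0
```

```bash
python3 - <<'E'
from h import *
delta([.437,.0415,.053],180.9); d=cam('wrist');C=cloud(d)
for c,a,px in blobs(red(d)&(C[...,0]<.5)&(C[...,0]>.43),80): print('plate',c,a,rect(onplane(d,px,.075)))
E
```

```text
t 55.2 tcp [0.4362 0.0408 0.1131] yaw [ 1.800e+02 -1.000e-01 -1.796e+02] F [ 0.9 -1.2  0.8] shift [-0.0064  0.0043  0.4004] turn [ 0.     -0.0007 -0.0028] w -0.0002
plate [363.29988147 271.21572501] 2531 (array([455.6,  87.4]), array([65. , 17.2]), -89.3)
plate [203.08408904 272.24196208] 2426 (array([457.3,  -6.3]), array([61.1, 17.9]), -89.6)
```

Request:
{"fn": "arm_command", "kwargs": {
  "commands": [
    [[0,0.004,0.133],[0,0,-0.003],1],
    [[0,0,0.133],[0,0,0],1],
    [[0,0,0.134],[0,0,0],1],
    [[0,0,0],[0,0,0],1],
    [[-0.06,0,0],[0,0,0],1],
    [[-0.08,0,0],[0,0,0],1],
    [[-0.1,0,0],[0,0,0],1],
    [[-0.1,0,0],[0,0,0],1],
    [[-0.1,0,0],[0,0,0],1],
    [[0,0,0],[0,0,0],1]
  ]
}}

```text
time: 56.25
tcp_pos: [0.5064, 0.0424, 0.0548]
eef_rot: [-3.141, 0.005, -3.124]
contact_force: [-2.2, -0.5, 1.9]
grip_width: 0.0001
grip_force: 1.0
```

```bash
python3 - <<'E'
from h import *
delta([.5387,.0425,.053],180.9); d=cam('top');C=cloud(d)
for c,a,px in blobs(red(d)&(C[...,2]>.06),10): print(np.round(c),a,np.round(np.nanmedian(C[px[:,1],px[:,0]],0),3))
E
```

```text
t 56.2 tcp [0.5064 0.0424 0.0548] yaw [-180.     0.3 -179. ] F [-2.2 -0.5  1.9] shift [-0.2155 -0.0032  0.013 ] turn [-0.0002  0.0015  0.0007] w 0.0001
[313. 188.] 23 [ 0.586 -0.06   0.1  ]
[238. 197.] 20 [0.584 0.146 0.1  ]
[427. 211.] 76 [ 0.494 -0.362  0.088]
```

Request:
{"fn": "arm_command", "kwargs": {
  "commands": [
    [[-0.06,0,0],[0,0,0],1],
    [[-0.06,0,0],[0,0,0],1],
    [[-0.06,0,0],[0,0,0],1],
    [[-0.04,0,0],[0,0,0],1],
    [[-0.02,0,0],[0,0,0],1],
    [[0,0,0],[0,0,0],1],
    [[0,0,0],[0,0,0],1],
    [[0,0,0],[0,0,0],1],
    [[0,0,0],[0,0,0],1],
    [[0,0,0],[0,0,0],1]
  ]
}}

```text
time: 57.3
tcp_pos: [0.5368, 0.0433, 0.053]
eef_rot: [3.142, -0.003, -3.124]
contact_force: [-5.1, -1.5, 0.6]
grip_width: 0.0002
grip_force: 2.6
```

Request:
{"fn": "arm_command", "kwargs": {
  "commands": [
    [[-0.014,0,0],[0,0,0],1],
    [[-0.014,0,0],[0,0,0],1],
    [[-0.014,0,0],[0,0,0],1],
    [[0,0,0],[0,0,0],1],
    [[0,0,0],[0,0,0],1],
    [[0,0,0],[0,0,0],1],
    [[0,0,0],[0,0,0],1],
    [[0,0,0],[0,0,0],1],
    [[0,0,0],[0,0,0],1],
    [[0,0,0],[0,0,0],1]
  ]
}}

```text
time: 58.3
tcp_pos: [0.5388, 0.0434, 0.0529]
eef_rot: [-3.142, -0.01, -3.123]
contact_force: [-15.2, -1.6, 10.4]
grip_width: -0.0001
grip_force: 7.3
```

Request:
{"fn": "arm_command", "kwargs": {
  "commands": [
    [[-0.014,0,0],[0,0,0],1],
    [[-0.014,0,0],[0,0,0],1],
    [[-0.01,0,0],[0,0,0],1],
    [[0,0,0],[0,0,0],1],
    [[0,0,0],[0,0,0],1],
    [[0,0,0],[0,0,0],1],
    [[0,0,0],[0,0,0],1],
    [[0,0,0],[0,0,0],1],
    [[0,0,0],[0,0,0],1],
    [[0,0,0],[0,0,0],1]
  ]
}}

```text
time: 59.3
tcp_pos: [0.5388, 0.0435, 0.0522]
eef_rot: [3.141, -0.021, -3.123]
contact_force: [-26.1, -2.8, 19.1]
grip_width: -0.0003
grip_force: 13.0
```

```bash
python3 - <<'E'
from h import *
s=delta([.5387,.0425,.053],180.9); print(s['moment'])
for n in('top','scene'):
  d=cam(n);C=cloud(d)
  for c,a,px in blobs(red(d)&(C[...,2]>.06),8): print(n,np.round(c),a,np.round(np.nanmedian(C[px[:,1],px[:,0]],0),3))
E
```

```text
t 59.3 tcp [0.5388 0.0435 0.0522] yaw [ 180.    -1.2 -178.9] F [-26.1  -2.8  19.1] shift [ 0.001  -0.0069 -0.0052] turn [ 0.     -0.0066  0.0009] w -0.0003
[-0.44056206  3.73962323 -0.0406698 ]
top [312. 177.] 24 [ 0.618 -0.06   0.099]
top [236. 186.] 8 [0.615 0.148 0.101]
top [427. 211.] 67 [ 0.491 -0.362  0.088]
scene [294. 204.] 24 [0.555 0.092 0.073]
scene [279. 212.] 13 [0.555 0.042 0.074]
```

Request:
{"fn": "arm_command", "kwargs": {
  "commands": [
    [[0.05,0,0],[0,0,0],1],
    [[0.1,0,0],[0,0,0],1],
    [[0.3,0,0],[0,0,0],1],
    [[0.3,0,0],[0,0,0],1],
    [[0,0,-0.3],[0,0,0],1],
    [[0,0,-0.3],[0,0,0],1],
    [[0,0,-0.33],[0,0,0],1],
    [[0,0,-0.33],[0,0,0],1],
    [[0,0,-0.3],[0,0,0],1],
    [[0,0,0],[0,0,0],1]
  ]
}}

```text
time: 60.4
tcp_pos: [0.4433, 0.0413, 0.2945]
eef_rot: [-3.14, 0.016, -3.124]
contact_force: [0.5, 0.7, -0.6]
grip_width: -0.0002
grip_force: 0.0
```

```bash
python3 - <<'E'
from h import *
delta([.5387,.0425,.053],180.9); d=cam('wrist'); save(d,'w14.png'); C=cloud(d)
for c,a,px in blobs(red(d)&(C[...,2]>.06),30): print(np.round(c),a,rect(onplane(d,px,.075)),np.round(np.nanmedian(C[px[:,1],px[:,0]],0),3))
for n in('top','scene'):
  d=cam(n);C=cloud(d)
  for f in(red,yellow):
   for c,a,px in blobs(f(d)&(C[...,2]>.005),15): print(n,f.__name__,np.round(c),a,np.round(np.nanmedian(C[px[:,1],px[:,0]],0),3))
E
```

```text
t 60.4 tcp [0.4433 0.0413 0.2945] yaw [-179.9    0.9 -179. ] F [ 0.5  0.7 -0.6] shift [-6.1020e-01 -1.4000e-03  1.6203e+00] turn [-0.0004  0.0051  0.0007] w -0.0002
[234. 262.] 278 (array([544.1, -13.5]), array([43.6, 10.2]), -88.9) [ 0.546 -0.015  0.072]
[331. 263.] 277 (array([542.5,  98.4]), array([45. , 10.1]), 89.2) [0.544 0.1   0.072]
top red [355. 130.] 229 [ 0.774 -0.215  0.017]
top red [427. 211.] 87 [ 0.491 -0.362  0.088]
top red [352. 277.] 256 [ 0.343 -0.145  0.011]
top yellow [271. 149.] 518 [0.711 0.04  0.097]
top yellow [148. 238.] 52 [0.489 0.379 0.139]
top yellow [199. 294.] 253 [0.339 0.275 0.06 ]
scene red [188. 203.] 106 [ 0.348 -0.146  0.011]
scene red [130. 265.] 69 [ 0.499 -0.363  0.089]
scene red [238. 338.] 321 [ 0.778 -0.215  0.017]
scene yellow [308. 139.] 110 [0.358 0.279 0.058]
scene yellow [364. 138.] 47 [0.5   0.377 0.136]
scene yellow [310. 249.] 1107 [0.704 0.039 0.098]
```

View pics/w14.png

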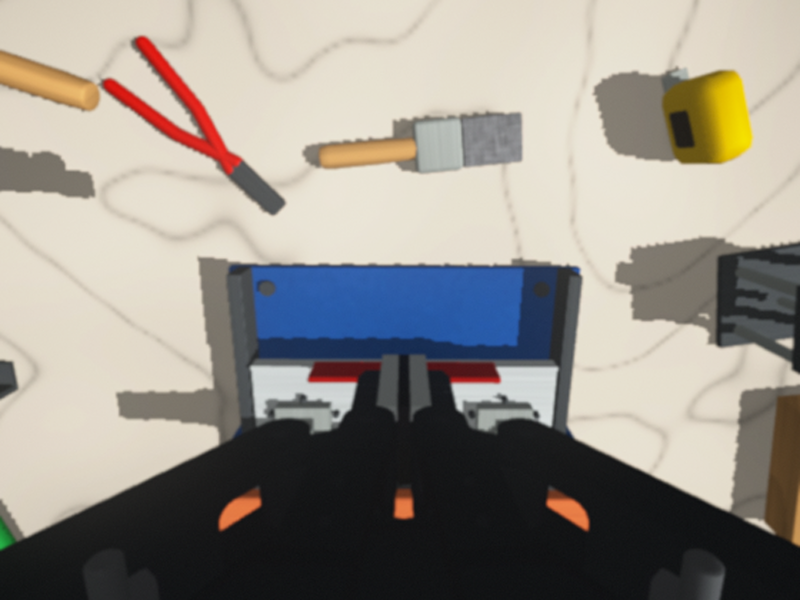

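The picture shows the pallet staying docked with the fingers withdrawn: the red plate is at (404,372), with a clamped tab on each side. The pin is in its stand, the spare bolt is in the rack, and the other tools are undisturbed. I'm handing in.

```bash
python3 -c "
from station import manip; print(manip.hand_in())"
```

```text
the job is handed in; nothing more can be done
None
```

The job is handed in, though no verdict came back: both tabs are bolted down in nest0 and nest2, the pallet is docked and stayed home after I let go, the pin is in its stand, and the spare bolt is in the rack.

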